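Find a lamp bar's balance point and mark it with its hanger

TASK

This lamp bar will hang from a single hanger, so find its balance point: slide the bar lengthwise along the stand, without lifting it off, out over the open edge until it only just tips by itself onto the crossbar, and no further. Then mark that point by setting the steel hanger saddle astride the bar, centred over the stand's edge, and leave the bar tipped with the saddle sitting on it. Do not disturb the reel, the bin or the jar.

Things in the scene. Friction and masses are not known exactly. Their poses are not given: they have to be found in the camera images.
- stand: Fixed balancing stand: level brown wooden ledge 190 long, 70 wide, top 70 above the bench, over a base plate 290 x 90. Origin on the bench under the middle of the fulcrum edge (the ledge's open end); +x points level out over that edge, the way to slide; ledge x -190 to 0. Two fences, 8 high above the ledge, 6 thick, 35 apart inside, x -188 to -48, guide the bar.
- edge (a point): Middle of the fulcrum edge: the square open end of the ledge, at its top face (70 above the bench). Axes as stand.
- crossbar: Fixed round steel crossbar 10 in diameter, 70 long, across the stand 60 beyond the fulcrum edge; its origin is the middle of its axis and its top lies 8 below the ledge top. The tipped bar rests on the edge and on this crossbar, sloping down about 0.13 rad towards +x.
- bar: Aluminium lamp bar with grey end caps, 200 long (x, pointing out over the edge as the stand's x), 30 wide, 26 high, 0.35 to 0.75 kg, on the ledge between the fences, 20 to 60 of it out past the edge. Origin: middle of its underside. Hidden ballast puts the balance point anywhere within 30 of mid-length. A finger pressing its end holds that end down by friction: back off to see it tip.
- bar_mid (a point): Centre of the lamp bar (half-way along, across and up, 13 above its underside), axes as bar.
- saddle: Plain steel hanger saddle, 35 g, loose, upright on the bench left or right of the stand: upside-down U 36 long (x, along the bar), 48 wide (y), gap between legs 38, legs 20 deep, bridge 6 thick; on it an upright eye plate 36 long (x), 10 thick (y), 36 high, to grip with fingers closing along y. 62 high in all. Origin at the centre of its foot; same either way round.
- saddle_center (a point): Centre of the hanger saddle, half-way up (31 above its foot, 5 above the bridge's top; the eye plate's middle is 13 higher).
- saddle_seat (a point): Centre of the saddle's seat, the underside of its bridge that sits on the bar's top (20 above the saddle's foot).
- reel: Bystander: grey reel lying flat, 60 diameter, 40 high, loose, on the side of the stand where the saddle is not. Origin at the centre of its underside.
- bin: Bystander: loose blue open bin 100 x 100 x 60 high to the left and beyond the stand. Origin at the centre of its underside.
- jar: Bystander: loose glass jar 68 diameter, 95 high, to the right and beyond the stand. Origin at the centre of its underside.
Not all that is in view belongs to the job. Several things have the shape of the bar; the one meant has the colours described above.

How it is judged (in metres and radians):
On the way, in this order (a step that is already met when the one before it is completed fails the run):
1. the bar has tipped onto the crossbar, only just past balance, with nothing of the robot touching it (angle between bar's own z axis and vertical between 0.06 and 0.2 rad and contact force between bar and crossbar below 0.9 N and z of bar_mid in the frame of stand above 0.06 m and contact force between each of the arm, the fingers and bar below 0.05 N), for 0.3 s.
2. the saddle sits astride the bar, centred over the edge (x of saddle_seat in the frame of edge between -0.009 and 0.009 m and z of saddle_seat in the frame of bar between 0.022 and 0.03 m and y of saddle_seat in the frame of bar between -0.009 and 0.009 m and angle between the z axis of saddle and the z axis of bar, either way round below 0.12 rad), for 0.2 s.
At the end, for the whole second after the job is handed in: The bar rests tipped (0.06 to 0.2 rad from level) on the stand's edge and the crossbar, pressing on the crossbar with less than 0.9 N (about 8 to 14 mm past balance at most); the saddle sits astride it, seated on its top, with the seat's centre within 9 mm of the edge along the stand; both at rest (all of step 2 and angle between bar's own z axis and vertical between 0.06 and 0.2 rad and contact force between bar and crossbar below 0.9 N and z of bar_mid in the frame of stand above 0.06 m and linear speed of each of bar, saddle below 0.02 m/s); the robot touches nothing.
It fails at once if the bar is lifted off the stand (z of bar_mid in the frame of stand above 0.105 m).
It fails at once if the bar falls off the stand (z of bar_mid in the frame of stand below 0.05 m).
It fails at once if the reel is disturbed (distance of reel from where it was at the start of the episode above 0.03 m).
It fails at once if the bin is disturbed (distance of bin from where it was at the start of the episode above 0.03 m).
It fails at once if the jar is disturbed (distance of jar from where it was at the start of the episode above 0.03 m).
It also fails if it takes over 72 s, if anything falls off the work surface, if the arm or the gripper's body presses on something with over 40 N, if the wrist force passes 120 N, or if a joint passes its speed limit or range.

ROBOT

A 6-joint arm with a two-finger parallel gripper is mounted at the origin on the work surface. World frame = base frame: x ahead of the robot, y to its left, z up, the work surface at z = 0. Lengths are in mm, angles in degrees, forces in N, time in s.
With the tool pointing down it reaches from about 300 to 950 mm from the base axis. Payload 3.1 kg.
Tool frame: the origin (TCP) lies at the very end of the fingers, on their centre line; the grasp point (between the pads) lies 19 mm behind it; z points along the fingers, y is the direction in which the jaws open and shut (so a half turn about z gives the same grasp; the last joint's range is limited). The gripper opens to 85 mm and grips with 20 to 120 N. Pads are 22 mm wide; open, the fingers measure 114 mm over their backs; the gripper's body (76 mm by 85 mm) begins 54 mm behind the grasp point. The pads swing forward as they close: fully open they stand 13 mm farther back than shut.
Start: joints at [-70.514, 17.653, 93.61, -0, 68.738, -3.994], TCP at [248.991, -573.267, 207.572] pointing down, gripper open.
Joint ranges: [-175.34, 175.34], [-45.06, 112.39], [2.9, 150.54], [-68.45, 248.45], [3.09, 151.38], [-168.51, 168.51]. Speed limits (degrees/s): [159.86, 159.86, 180, 180, 180, 180].

INTERFACE

Orientations are given as [roll, pitch, yaw] about the fixed x, y, z axes, in that order (R = Rz(yaw) Ry(pitch) Rx(roll)).
In Python, from station import env gives the robot as it stands.
- The arm moves only by the tool step_arm, never from a script. Its argument "targets" is a list of rows, each an object with "linear": the shift along the world's x, y, z in m, a list of three; "rot": the turn, a rotation vector about the world's x, y, z in rad, a list of three; "hand": the opening, from 0 (shut) to 1 (fully open). A call has 1 to 10 rows; each row shifts and turns the commanded pose from where the row before left it; what a row does not reach is not made up. A row lasts 1/10 s, in which the tool goes at most 50 mm and 8.59 degrees, less where a joint would pass 70% of its speed; a pose out of reach is approached as far as the arm can. A call is refused whole if a number of a shift passes 0.05 or a number of a turn 0.15, either way. A call with a gripper value outside its range is refused whole. The fingers move at their own pace and stop on an object; "grip_force" is the grip in N (left out, the last holds). Time passes only in rows, so rows that do not move let the fingers close. It gives the time, the measured TCP pose, the force and the opening at its end, in the units of the state.
- env.get_state(): the state, without advancing time (a new reading comes with each control period).
- env.read_camera(name): name is "scene" or "top" or "wrist"; returns (picture, depth): 400x640x3 uint8, red, green, blue; 400x640 float32, mm along the optical axis (not along the pixel's ray), 0 where there is no reading.
- env.camera_model(name): a dict with "fov_y" (degrees; the focal length in pixels is half the picture's height over the tangent of half this angle, whatever the lens; pixels are square), "cx", "cy" (the principal point, pixels), "extrinsics" (4x4, takes a point from camera to world coordinates); the wrist camera has in their place "hand_eye" (4x4, takes a point from camera to tool coordinates, whose origin is the TCP and whose axes are the flange's). Camera axes: x right, y down, z forward; pixel columns grow to the right and rows downward; lengths in mm; the calibration is good to about 2 mm. A picture is of the moment at which its call begins: read the wrist's pose just before it. camera_model takes no time and is no camera call.
- env.hand_in(): hands the job in, once; it reports no verdict.
Trained networks look in the newest picture that a camera, given by its name, has taken for a name from the list of things; names that differ only in an ending like _2 or _b are one class to them, and where a whole thing is asked for, a point or a joint stands for the part that bears it (a point fixed in the world has none). Each returns a list of dicts, best first, with "confidence" (0 to 1); they miss things now and then, are a little off and sometimes report something else, mostly with a low value. They report only what shows in the picture. A call takes as long as a camera call. They do not tell look-alikes from the thing itself.
- env.regions_of(name, camera): "region" (400x640 bool, what is visible of it) and "location" ([column, row] in pixels, amid what is visible of it).
- env.landmark_of(name, camera): "location" ([column, row] in pixels: a listed point, or the origin of a listed thing).
The state is a dict: "time": time; "joint_positions": joint angles; "qd": joint speeds; "tau": joint torques, N m; "eef_pos": TCP position; "eef_rot": TCP orientation; "ft_force": force on the tool from outside, world axes, zero at the start; "moment": the same for the moment, N m; "width": opening from 0.0 (shut) to 1.0 (fully open).
Only numpy, scipy, OpenCV 4.12 (cv2) and the standard library are available. Lean on these libraries where they do the work, as an engineer would, in place of code of your own. Each camera call takes 0.05 s, during which the arm holds its last target.

## Working session

There is one attempt and no reset: what is moved stays moved. The work goes in short steps, Python scripts to look and compute and a tool call to move; the robot and the scene stay as the last step left them, time stands still between calls to the robot, and variables do not carry over. Pictures are saved under pics/ and viewed, and the job is handed in when it is done.

Besides the shell and the picture viewer there is one more tool, called after "Call:" by a JSON object that holds its "fn" and its "kwargs", one argument or row to a line. step_arm: Moves the arm, as the interface text tells. Its arguments: {"type":"object","properties":{"targets":{"type":"array"},"grip_force":{"type":"number"}},"required":["targets"]}

```bash
ls; mkdir -p pics; cat > h.py <<'E'
from station import env
import numpy as np, cv2
def K(name):
    m=env.camera_model(name); f=200/np.tan(np.radians(m['fov_y']/2)); return m,f
def save(n,im,crop=None,sc=1):
    if crop: im=im[crop[1]:crop[3],crop[0]:crop[2]]
    im=cv2.resize(im,None,fx=sc,fy=sc,interpolation=cv2.INTER_CUBIC); cv2.imwrite('pics/'+n+'.png',im[...,::-1])
def extr(name,st=None):
    m,f=K(name)
    if 'extrinsics' in m: return np.array(m['extrinsics'])
    from scipy.spatial.transform import Rotation as R
    T=np.eye(4);T[:3,:3]=R.from_euler('xyz',st['eef_rot'],degrees=True).as_matrix();T[:3,3]=st['eef_pos']
    return T@np.array(m['hand_eye'])
def unproj(name,u,v,d,st=None):
    m,f=K(name);T=extr(name,st)
    u=np.asarray(u,float);v=np.asarray(v,float);d=np.asarray(d,float)
    p=np.stack([(u-m['cx'])/f*d,(v-m['cy'])/f*d,d],-1)
    return p@T[:3,:3].T+T[:3,3]
def onz(name,u,v,z,st=None):
    m,f=K(name);T=extr(name,st)
    r=T[:3,:3]@np.array([(u-m['cx'])/f,(v-m['cy'])/f,1]); o=T[:3,3]
    return o+r*(z-o[2])/r[2]
def proj(name,P,st=None):
    m,f=K(name);T=np.linalg.inv(extr(name,st)); p=T[:3,:3]@np.asarray(P,float)+T[:3,3]
    return p[0]/p[2]*f+m['cx'],p[1]/p[2]*f+m['cy']
E
python3 - <<'E'
from h import *
print(env.get_state())
for c in ['scene','top','wrist']:
    im,d=env.read_camera(c); save(c+'0',im); np.save(c+'0d.npy',d); np.save(c+'0.npy',im)
    print(c,{k:(np.round(v,3).tolist() if k in('extrinsics','hand_eye') else v) for k,v in env.camera_model(c).items()})
    for n in ['stand','edge','crossbar','bar','bar_mid','saddle','saddle_center','reel','bin','jar']:
        print(n,[(np.round(r['location'],1).tolist(),round(r['confidence'],2)) for r in env.landmark_of(n,c)])
E
```

```text
pics
{'time': 0.0, 'joint_positions': array([-7.05116509e+01,  1.77060908e+01,  9.36894498e+01,  1.32776717e-03,
        6.87381463e+01, -3.99567337e+00]), 'qd': array([ 0.03276074,  0.012707  ,  0.02022711,  0.03368586,  0.10598917,
       -0.00564381]), 'tau': array([ 1.12441823e-03, -4.15251195e+01, -2.76665139e+01, -9.91601519e-05,
        1.01848296e-02, -3.10107161e-06]), 'eef_pos': array([ 248.72369518, -572.41638277,  206.3305001 ]), 'eef_rot': array([-1.79866724e+02, -1.05487068e-02,  2.34835273e+01]), 'ft_force': array([-0.41105929, -0.44538744,  0.03119185]), 'moment': array([ 0.06630583, -0.00646109,  0.07732316]), 'width': 1.001949751409043}
scene {'fov_y': 52.534990491630346, 'cx': 316.4946584701685, 'cy': 199.85939320273937, 'extrinsics': [[-0.513, 0.471, -0.717, 1189.324], [0.858, 0.266, -0.439, 415.413], [-0.016, -0.841, -0.541, 583.057], [0.0, 0.0, 0.0, 1.0]]}
stand [([318.6, 229.5], 0.92), ([382.5, 318.2], 0.21)]
edge [([320.2, 206.6], 0.87)]
crossbar [([344.2, 220.4], 0.67)]
bar [([325.1, 187.2], 0.72), ([298.0, 199.7], 0.64)]
bar_mid [([296.5, 196.2], 0.74), ([21
[... 598 characters left out ...]
([333.1, 188.5], 0.96), ([235.6, 289.9], 0.88), ([347.1, 279.7], 0.86), ([361.7, 110.6], 0.68), ([304.9, 187.2], 0.35)]
bar_mid [([335.2, 186.6], 0.95), ([231.8, 287.5], 0.92), ([349.3, 279.3], 0.74), ([359.0, 113.0], 0.67)]
saddle [([448.1, 218.3], 0.94)]
saddle_center [([455.1, 211.3], 0.65)]
reel [([177.2, 217.0], 0.55)]
bin [([214.2, 121.4], 0.86)]
jar [([439.3, 141.8], 0.67)]
wrist {'fov_y': 68.41553130138213, 'cx': 324.7126388726238, 'cy': 191.39682943551844, 'hand_eye': [[-0.001, -0.949, -0.315, 81.454], [1.0, -0.001, 0.001, -0.363], [-0.001, -0.315, 0.949, -166.273], [0.0, 0.0, 0.0, 1.0]]}
stand []
edge []
crossbar []
bar []
bar_mid []
saddle []
saddle_center []
reel []
bin []
jar []
```

View pics/scene0.png

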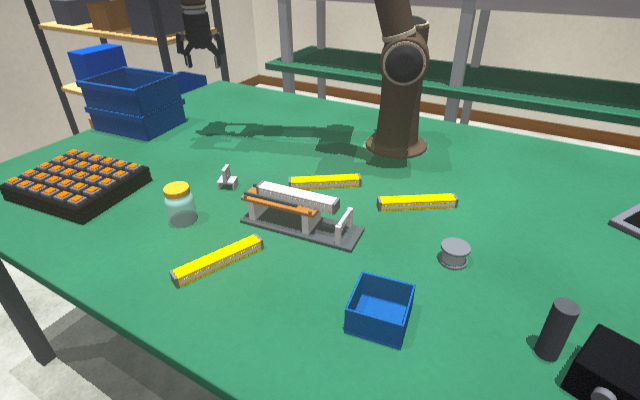

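View pics/top0.png

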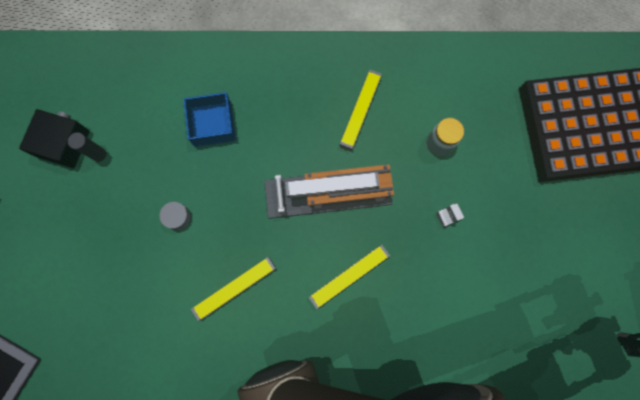

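Candidates for the bar, in the top picture: the silver bar on the stand at (333,187), and yellow look-alikes at (235,290), (348,278) and (361,110). I choose the silver one with grey caps. The saddle is at (451,215), the reel at (175,216), the bin at (210,119) and the jar at (448,133).

```bash
python3 - <<'E'
from h import *
im=np.load('top0.npy'); save('topc',im,(250,150,410,230),5)
im=np.load('scene0.npy'); save('scenec',im,(210,155,370,255),5)
d=np.load('top0d.npy')
for n,(u,v) in dict(bench=(420,240),barL=(292,188),barR=(372,182),led=(385,180),cross=(280,195),sadA=(446,216),sadB=(457,212),reel=(175,216),bin=(190,100),jar=(449,131)).items():
    print(n,unproj('top',u,v,d[v,u]).round(1))
E
```

```text
bench [ 428.4 -241.3    3. ]
barL [532.   49.4  96.4]
barR [ 544.4 -122.7   98.2]
led [ 555.3 -155.1   68.9]
cross [523.1  77.4  63.1]
sadA [ 480.1 -297.3   29.1]
sadB [ 484.  -313.    62.7]
reel [480.5 312.8  39.6]
bin [749.5 288.7  52. ]
jar [ 660.3 -296.5   94. ]
```

View pics/topc.png

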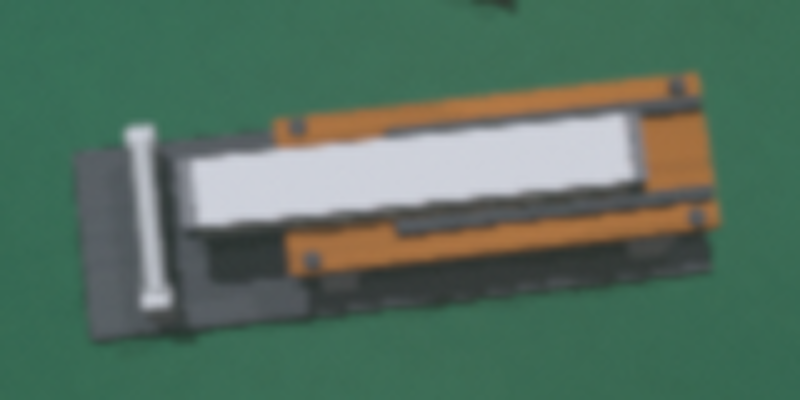

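View pics/scenec.png

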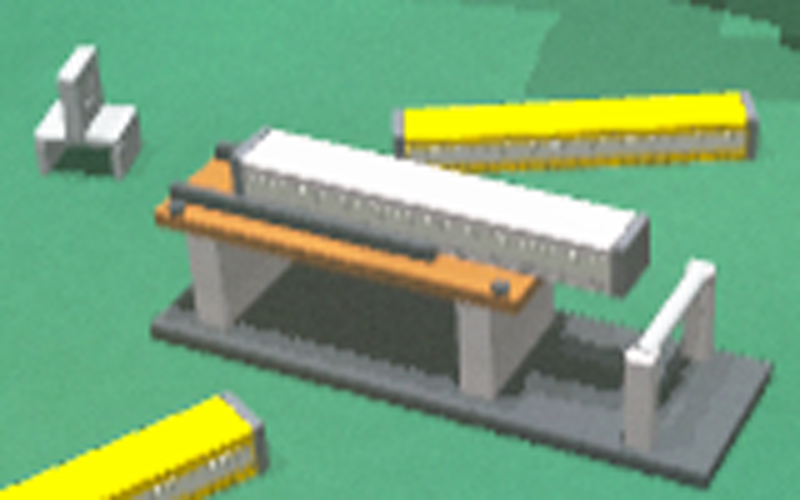

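The close crop confirms it: a silver bar with grey caps between the fences, with the crossbar at its far end on the +y side. Next I move the wrist camera over the saddle and stand.

Call:
{"fn": "step_arm", "kwargs": {
  "targets": [
    {"linear":[0.022,0.04,0.011],"rot":[0,0,-0.05],"hand":1},
    {"linear":[0.022,0.04,0.011],"rot":[0,0,-0.05],"hand":1},
    {"linear":[0.022,0.04,0.011],"rot":[0,0,-0.05],"hand":0.5},
    {"linear":[0.022,0.04,0.011],"rot":[0,0,-0.05],"hand":0.5},
    {"linear":[0.022,0.04,0.011],"rot":[0,0,-0.05],"hand":0.5},
    {"linear":[0.022,0.04,0.011],"rot":[0,0,-0.05],"hand":0.5},
    {"linear":[0.022,0.04,0.011],"rot":[0,0,-0.05],"hand":0.5},
    {"linear":[0.022,0.04,0.011],"rot":[0,0,-0.05],"hand":0.5},
    {"linear":[0,0,0],"rot":[0,0,0],"hand":0},
    {"linear":[0,0,0],"rot":[0,0,0],"hand":0}
  ]
}}

```text
time: 2.65
eef_pos: [425.6, -252.6, 296.1]
eef_rot: [179.9, -0.0, 0.8]
ft_force: [-0.2, 1.2, 0.4]
width: 0.168
```

```bash
cat > look.py <<'E'
from h import *
import sys,pickle
n=sys.argv[1]
st=env.get_state(); im,d=env.read_camera('wrist'); save(n,im)
pickle.dump((st,im,d),open(n+'.pkl','wb'))
print(st['time'],st['eef_pos'].round(1),st['eef_rot'].round(2),st['width'])
for k in ['edge','crossbar','stand','bar_mid','bar','saddle','saddle_center','saddle_seat']:
    print(k,[(np.round(r['location'],1).tolist(),round(r['confidence'],2)) for r in env.landmark_of(k,'wrist')])
E
python3 look.py w1
```

```text
2.65 [ 425.6 -252.6  296.1] [ 1.7993e+02 -4.0000e-02  7.5000e-01] 0.16811605604604352
edge [([103.1, 69.2], 0.6)]
crossbar [([65.2, 70.8], 0.69)]
stand [([137.0, 70.2], 0.72)]
bar_mid [([141.0, 59.0], 0.93), ([211.2, 197.8], 0.58)]
bar [([217.9, 194.3], 0.96), ([63.0, 204.8], 0.68), ([149.6, 60.6], 0.58)]
saddle [([363.0, 111.8], 0.96)]
saddle_center [([364.2, 110.7], 0.88)]
saddle_seat [([364.4, 111.2], 0.89)]
```

View pics/w1.png

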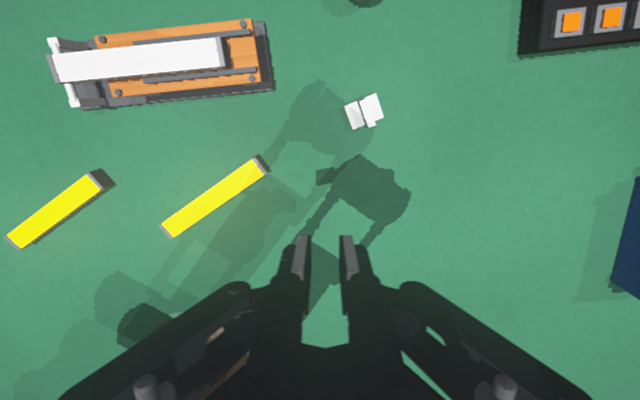

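```bash
cat > cloud.py <<'E'
from h import *
import pickle
def cloud(name,d,st=None):
    v,u=np.mgrid[0:400,0:640]; P=unproj(name,u,v,d,st); P[d<=0]=np.nan; return P
def rect(P,m):
    q=P[m][:,:2].astype(np.float32); r=cv2.minAreaRect(q); return np.round(r[0],1),np.round(r[1],1),round(r[2],1),len(q),P[m][:,2].mean().round(1)
E
python3 - <<'E'
from cloud import *
st,im,d=pickle.load(open('w1.pkl','rb'))
Pw=cloud('wrist',d,st); Pt=cloud('top',np.load('top0d.npy'))
for nm,P in (('w',Pw),('t',Pt)):
    x,y,z=P[...,0],P[...,1],P[...,2]
    st_=(x>440)&(x<640)&(y>-240)&(y<150)
    print(nm,'bar',rect(P,st_&(z>90)&(z<106)))
    print(nm,'ledge',rect(P,st_&(z>64)&(z<75)&(y<0)))
    print(nm,'base',rect(P,st_&(z>5)&(z<90)))
    s=(x>430)&(x<540)&(y>-360)&(y<-250)
    print(nm,'sad all',rect(P,s&(z>16)),np.nanmax(z[s]))
    print(nm,'sad bridge',rect(P,s&(z>20)&(z<32)))
    print(nm,'sad top',rect(P,s&(z>54)))
save('w1c',im,(320,70,420,150),6)
save('w1s',im,(40,10,280,120),3)
E
```

```text
w bar (array([541. , -34.4]), array([ 30.7, 202.3]), 5.9, 5160, np.float64(95.9))
w ledge (array([546.3, -81.8]), array([ 70.4, 171.9]), 6.4, 4035, np.float64(70.0))
w base (array([540.2, -28.3]), array([ 90.1, 289.2]), 6.3, 10252, np.float64(51.6))
w sad all (array([ 465.4, -298.2]), array([57.8, 99.9]), 61.2, 18916, np.float64(376.0)) 417.8081564135016
w sad bridge (array([ 483.8, -307.3]), array([36.1, 47.6]), 22.9, 625, np.float64(26.0))
w sad top (array([ 454.4, -295.8]), array([52.5, 86.4]), 52.6, 18238, np.float64(389.0))
t bar (array([541.3, -37.8]), array([ 31.9, 200.5]), 5.8, 1315, np.float64(96.4))
t ledge (array([546.5, -84.3]), array([ 71.3, 172.8]), 6.3, 1094, np.float64(70.6))
t base (array([540.1, -44.8]), array([195.2, 387.1]), 0.7, 3831, np.float64(40.9))
t sad all (array([ 484.1, -310. ]), array([36. , 49.5]), 22.6, 355, np.float64(37.3)) 66.66978118766838
t sad bridge (array([ 484.2, -310. ]), array([35.9, 49.5]), 22.7, 202, np.float64(26.5))
t sad top (array([ 484.1, -309.8]), array([35.8, 11.3]), 22.9, 89, np.float64(61.5))
```

View pics/w1c.png

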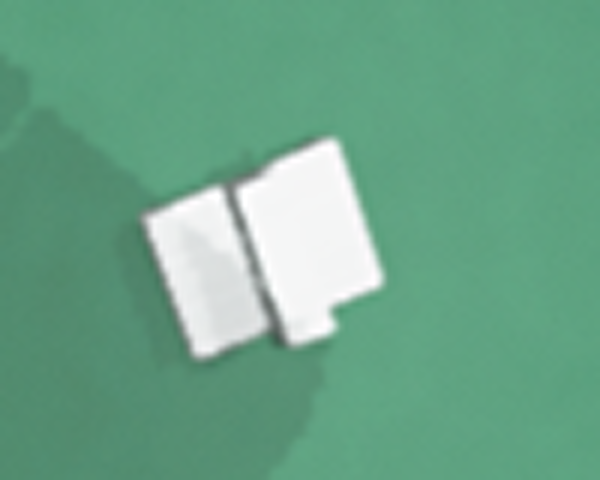

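View pics/w1s.png

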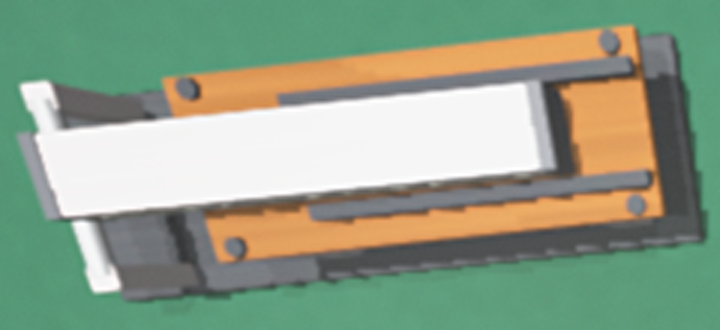

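```bash
python3 - <<'E'
from cloud import *
s=env.get_state(); print(s['joint_positions'].round(1),s['eef_pos'])
st,im,d=pickle.load(open('w1.pkl','rb'))
Pw=cloud('wrist',d,st); Pt=cloud('top',np.load('top0d.npy'))
a=np.radians(6.3); ex=np.array([-np.sin(a),np.cos(a)]); ey=np.array([-np.cos(a),-np.sin(a)])
for nm,P in (('w',Pw),('t',Pt)):
    x,y,z=P[...,0],P[...,1],P[...,2]
    S=(P[...,:2]-[540,-28])@ex; T=(P[...,:2]-[540,-28])@ey
    m=(abs(z-70)<3)&(abs(T)<60)&(abs(S)<200)&(S<60)
    print(nm,rect(P,m))
    b=(z>90)&(z<105)&(abs(T)<60)&(abs(S)<200)
    for t in (-25,-22,22,25):
        k=m&(abs(T-t)<2); print('ledge',t,S[k].min().round(1),S[k].max().round(1))
    print('ledge T',T[m].min(),T[m].max(),' bar S',S[b].min(),S[b].max(),'T',T[b].min(),T[b].max())
    c=(z>58)&(z<66)&(S>90)&(S<130)&(abs(T)<60); print('cross S',S[c].min(),S[c].max(),T[c].min(),T[c].max(),z[c].max())
    bs=(z>3)&(z<20)&(abs(S)<160)&(abs(T)<60); print('base',S[bs].min(),S[bs].max())
E
```

```text
[-35.9  -1.2 104.9  -0.   76.4  53.6] [ 424.53021993 -253.92906914  295.2459377 ]
w (array([545.2, -71. ]), array([ 70.4, 193.5]), 6.4, 4412, np.float64(70.0))
ledge -25 -140.0 51.0
ledge -22 -139.8 50.3
ledge 22 -140.1 51.2
ledge 25 -140.0 50.2
ledge T -35.61078109311408 34.86966429580674  bar S -107.52088884409386 94.69640110750903 T -16.04060588322527 15.739475745436492
cross S 102.07765013155029 116.32866883635914 -41.08402092516708 40.74112080499281 63.23301566246863
base -152.82287707579357 144.22285053672445
t (array([545.5, -75.6]), array([ 71.3, 190.2]), 6.3, 1014, np.float64(70.3))
ledge -25 -142.5 45.6
ledge -22 1.3 45.6
ledge 22 -142.6 46.2
ledge 25 -142.1 46.7
ledge T -35.941804278796155 35.37971763040399  bar S -110.22239445240898 90.36552119482549 T -16.59708629546054 16.003094851187427
cross S 101.10094860009112 112.57079142790404 -41.12458269956786 40.96577174200803 65.84832614696256
base -159.8051305083695 159.92894340860812
```

Call:
{"fn": "step_arm", "kwargs": {
  "targets": [
    {"linear":[0.011,0.0064,-0.012],"rot":[0,0,0.139],"hand":0},
    {"linear":[0.011,0.0064,-0.012],"rot":[0,0,0.139],"hand":0},
    {"linear":[0.011,0.0064,-0.012],"rot":[0,0,0.139],"hand":0},
    {"linear":[0.011,0.0064,-0.012],"rot":[0,0,0.139],"hand":0},
    {"linear":[0.011,0.0064,-0.012],"rot":[0,0,0.139],"hand":0},
    {"linear":[0.011,0.0064,-0.012],"rot":[0,0,0.139],"hand":0},
    {"linear":[0.011,0.0064,-0.012],"rot":[0,0,0.139],"hand":0},
    {"linear":[0.011,0.0064,-0.012],"rot":[0,0,0.139],"hand":0},
    {"linear":[0.011,0.0064,-0.012],"rot":[0,0,0.139],"hand":0},
    {"linear":[0.011,0.0064,-0.012],"rot":[0,0,0.139],"hand":0}
  ]
}}

```text
time: 4.1
eef_pos: [535.3, -189.4, 174.9]
eef_rot: [-180.0, -0.0, 80.5]
ft_force: [1.4, -0.3, -0.6]
width: 0.001
```

Call:
{"fn": "step_arm", "kwargs": {
  "targets": [
    {"linear":[0.011,0.0064,-0.012],"rot":[0,0,0.139],"hand":0},
    {"linear":[0.011,0.0064,-0.012],"rot":[0,0,0.139],"hand":0},
    {"linear":[0,0,0],"rot":[0,0,0],"hand":0},
    {"linear":[0,0,0],"rot":[0,0,0],"hand":0}
  ]
}}

```text
time: 4.5
eef_pos: [556.5, -176.7, 151.3]
eef_rot: [-179.9, -0.0, 96.0]
ft_force: [-0.4, 0.9, 0.1]
width: -0.0
```

```bash
python3 look.py w2; python3 - <<'E'
from h import *
for i in range(5):
    im,d=env.read_camera('scene'); print(env.get_state()['eef_pos'].round(1))
save('s2',im)
im,d=env.read_camera('top'); save('t2',im)
E
```

```text
4.5 [ 556.5 -176.7  151.3] [-1.7992e+02 -2.0000e-02  9.5980e+01] -0.00033322694908748053
edge []
crossbar []
stand []
bar_mid [([114.2, 45.0], 0.92), ([509.5, 124.5], 0.64)]
bar [([500.8, 125.4], 0.86), ([121.7, 48.0], 0.82), ([324.8, 6.2], 0.65)]
saddle [([255.6, 269.6], 0.77)]
saddle_center []
saddle_seat [([251.9, 277.5], 0.88)]
[ 557.  -176.6  151.9]
[ 557.  -176.6  151.8]
[ 557.  -176.5  151.7]
[ 557.  -176.5  151.7]
[ 557.  -176.4  151.6]
```

View pics/w2.png

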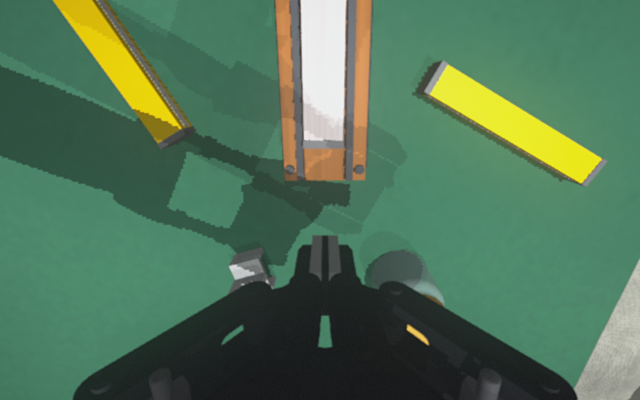

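View pics/s2.png

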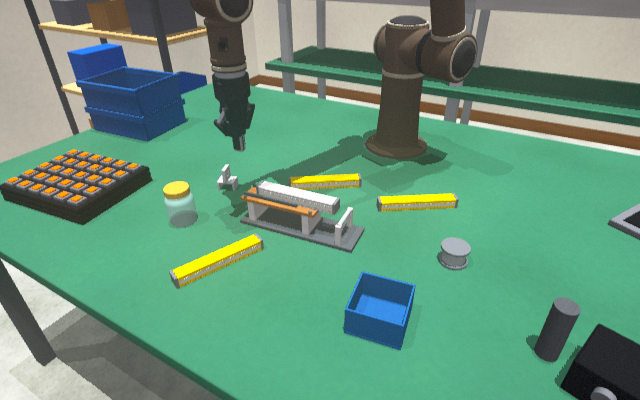

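View pics/t2.png

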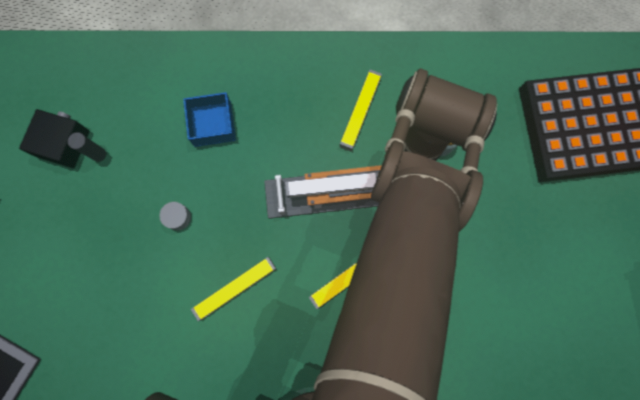

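Call:
{"fn": "step_arm", "kwargs": {
  "targets": [
    {"linear":[0,0,-0.034],"rot":[0,0,0],"hand":0},
    {"linear":[0,0,-0.033],"rot":[0,0,0],"hand":0},
    {"linear":[-0.0011,0.01,0],"rot":[0,0,0],"hand":0},
    {"linear":[-0.0011,0.01,0],"rot":[0,0,0],"hand":0},
    {"linear":[-0.0006,0.005,0],"rot":[0,0,0],"hand":0},
    {"linear":[-0.0006,0.005,0],"rot":[0,0,0],"hand":0},
    {"linear":[-0.0006,0.005,0],"rot":[0,0,0],"hand":0},
    {"linear":[-0.0006,0.005,0],"rot":[0,0,0],"hand":0},
    {"linear":[-0.0006,0.005,0],"rot":[0,0,0],"hand":0},
    {"linear":[0,0,0],"rot":[0,0,0],"hand":0}
  ]
}}

```text
time: 6.25
eef_pos: [551.7, -130.8, 84.7]
eef_rot: [-180.0, -0.0, 96.2]
ft_force: [-0.5, -0.4, -0.7]
width: -0.005
```

```bash
cat > chk.py <<'E'
from cloud import *
import sys
n=sys.argv[1]
st=env.get_state()
print(st['time'],st['eef_pos'].round(1),st['ft_force'].round(1))
imw,dw=env.read_camera('wrist'); 
im,d=env.read_camera('top')
ims,ds=env.read_camera('scene')
a=np.radians(6.3); ex=np.array([-np.sin(a),np.cos(a)]); ey=np.array([-np.cos(a),-np.sin(a)])
print('tcp S',((st['eef_pos'][:2]-[540,-28])@ex).round(1))
for c,I,D in (('wrist',imw,dw),('top',im,d),('scene',ims,ds)):
    P=cloud(c,D,st if c=='wrist' else None); z=P[...,2]
    S=(P[...,:2]-[540,-28])@ex; T=(P[...,:2]-[540,-28])@ey
    b=(z>72)&(z<118)&(abs(T)<9)&(abs(S)<240)&(I.min(-1)>140)
    if b.sum()>30:
        A=np.c_[S[b],np.ones(b.sum())]; s=np.linalg.lstsq(A,z[b],rcond=None)[0]
        r=abs(A@s-z[b])<3; s=np.linalg.lstsq(A[r],z[b][r],rcond=None)[0]
        print(c,b.sum(),'bright S',S[b].min().round(1),S[b].max().round(1),'slope',s[0].round(4),'z@edge',(s[0]*50+s[1]).round(1))
save(n+'s',ims,(200,120,380,260),4); save(n+'w',imw); save(n+'t',im,(220,130,440,240),3)
pickle.dump((st,imw,dw,im,d,ims,ds),open(n+'.pkl','wb'))
E
python3 chk.py c1
```

```text
6.25 [ 551.7 -130.8   84.7] [-0.5 -0.4 -0.7]
tcp S -103.5
wrist 7470 bright S -93.4 19.1 slope -0.0006 z@edge 95.9
top 499 bright S -44.1 88.9 slope 0.0034 z@edge 96.5
scene 328 bright S -94.3 92.1 slope -0.0011 z@edge 98.3
```

View pics/c1w.png

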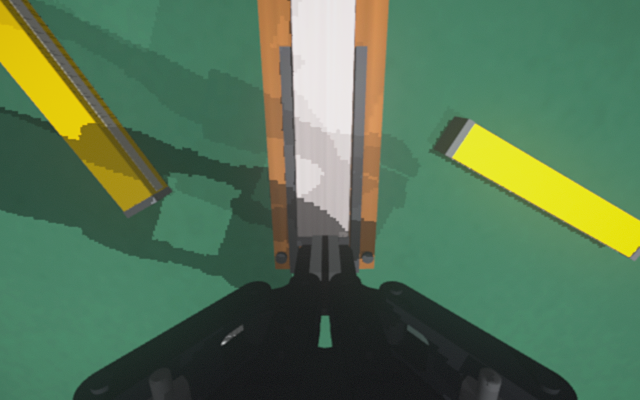

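View pics/c1s.png

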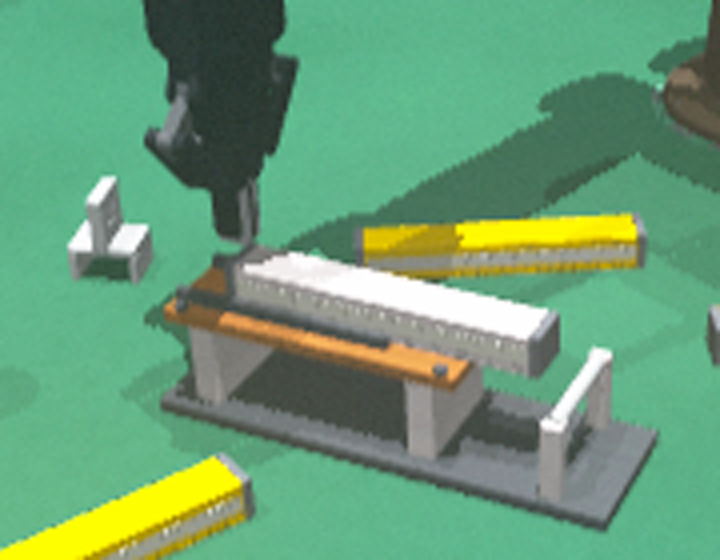

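```bash
cat > base.py <<'E'
from cloud import *
a=np.radians(6.3); ex=np.array([-np.sin(a),np.cos(a)]); ey=np.array([-np.cos(a),-np.sin(a)])
c1=pickle.load(open('c1.pkl','rb'))
for n,c,I,D,s in (('0','scene',np.load('scene0.npy'),np.load('scene0d.npy'),None),('0','top',np.load('top0.npy'),np.load('top0d.npy'),None),('c1','scene',c1[5],c1[6],None),('c1','top',c1[3],c1[4],None),('c1','wrist',c1[1],c1[2],c1[0])):
    P=cloud(c,D,s); z=P[...,2]
    S=(P[...,:2]-[540,-28])@ex; T=(P[...,:2]-[540,-28])@ey
    m=(abs(z-96)<5)&(abs(T)<9)
    print(n,c,'all',S[m&(abs(S)<150)].min().round(1),S[m&(abs(S)<150)].max().round(1))
    if c=='wrist':
        m=(abs(T)<9)&(S<-80)&(S>-130)
        for v in range(215,285,5): print(v,(S[v,310:335:12]).round(1),z[v,310:335:12].round(1),I[v,322])
E
python3 base.py
```

```text
0 scene all -106.7 93.3
0 top all -109.9 90.4
c1 scene all -106.1 93.0
c1 top all -46.0 90.3
c1 wrist all -106.5 19.1
215 [-87.9 -87.9 -87.6] [95.5 95.6 96.5] [106 101 101]
220 [-90.7 -91.2 -90.6] [96.3 95.2 96.6] [103  99  99]
225 [-94.  -93.8 -93.7] [95.9 96.5 96.7] [103 100  99]
230 [-96.6 -97.  -96.9] [97.1 96.3 96.7] [102  99  98]
235 [-100.3  -92.6  -92.7] [ 96.2 111.3 111.3] [78 76 75]
240 [-103.6  -91.6  -92.3] [ 96.  118.9 117.6] [56 55 55]
245 [-96.3 -92.5 -91.6] [115.3 122.3 124.1] [54 54 52]
250 [-96.2   nan -92.6] [120.7   nan 127.1] [49 49 48]
255 [-96.  -91.9 -92.7] [125.8 132.8 131.4] [47 47 46]
260 [-92.5 -92.7 -92.2] [136.  135.8 136.5] [44 45 43]
265 [-92.2 -92.1 -92.3] [140.6 140.7 140.4] [40 42 41]
270 [-92.2 -92.9 -92.1] [144.4 143.3 144.5] [37 38 38]
275 [-91.5 -93.8 -90.8] [149.  145.6 150. ] [42 42 42]
280 [-90.2 -96.4 -91.9] [154.1 145.4 151.8] [39 39 39]
```

Call:
{"fn": "step_arm", "kwargs": {
  "targets": [
    {"linear":[-0.0006,0.005,0],"rot":[0,0,0],"hand":0},
    {"linear":[-0.0006,0.005,0],"rot":[0,0,0],"hand":0},
    {"linear":[0,0,0],"rot":[0,0,0],"hand":0}
  ]
}}

```text
time: 6.7
eef_pos: [550.3, -120.8, 84.4]
eef_rot: [-180.0, -0.0, 96.2]
ft_force: [-0.3, -0.2, -0.2]
width: -0.001
```

```bash
python3 chk.py c2; sed -i 's/c1/c2/g' base.py; python3 base.py
```

```text
6.7 [ 550.3 -120.8   84.4] [-0.3 -0.2 -0.2]
tcp S -93.4
wrist 7534 bright S -83.4 29.0 slope -0.0008 z@edge 95.9
top 455 bright S -33.3 89.4 slope -0.0059 z@edge 96.3
scene 303 bright S -96.1 92.7 slope 0.0023 z@edge 98.4
0 scene all -106.7 93.3
0 top all -109.9 90.4
c2 scene all -108.2 93.2
c2 top all -33.3 90.4
c2 wrist all -96.1 29.0
215 [-77.4 -77.2 -77.1] [96.3 96.7 97. ] [105 101 100]
220 [-80.6 -80.7 -80.2] [95.9 95.8 97.1] [103  99  99]
225 [-83.4 -83.2 -84.1] [96.8 97.1 95.3] [102  99  98]
230 [-86.7 -86.8 -87.3] [96.5 96.2 95.3] [103  99  98]
235 [-89.7 -82.7 -83.1] [ 96.9 110.6 110. ] [77 74 73]
240 [-93.3 -82.2 -82.6] [ 96.2 117.2 116.5] [54 54 53]
245 [-86.  -82.2 -82.1] [115.4 122.4 122.7] [53 53 53]
250 [-85.8 -82.2 -82.4] [121.  127.3 127. ] [46 45 45]
255 [-86.3 -82.4 -82.2] [124.8 131.5 131.8] [46 45 46]
260 [-82.4 -82.8 -81.9] [135.7 135.2 136.5] [44 45 44]
265 [-82.2 -82.5 -81.6] [140.1 139.7 141.1] [42 42 40]
270 [-82.1 -82.3 -82.1] [144.  143.8 144. ] [39 39 37]
275 [-82.  -83.4 -81.1] [147.8 145.7 149.1] [43 43 43]
280 [-80.1 -86.5 -80.9] [153.8 144.8 152.7] [39 39 39]
```

View pics/c2s.png

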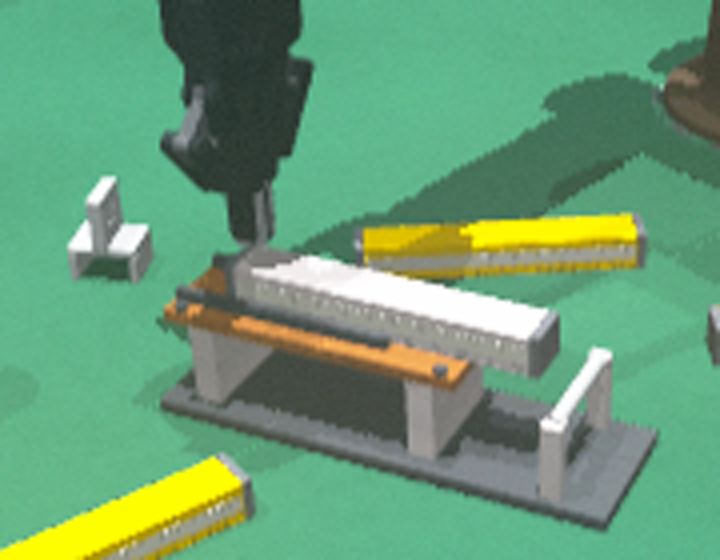

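View pics/c2w.png

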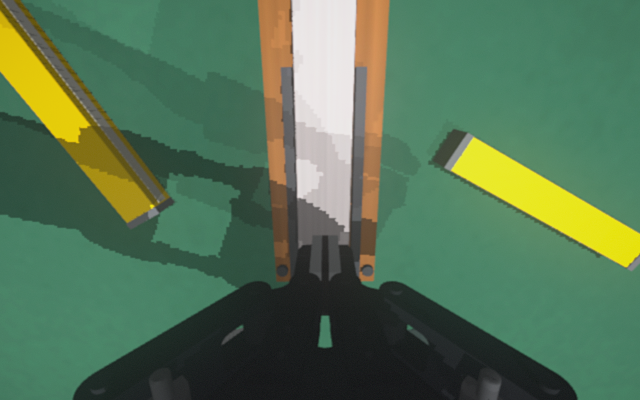

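```bash
python3 - <<'E'
from cloud import *
c=pickle.load(open('c2.pkl','rb'))
P=cloud('scene',c[6]); I=c[5]
for v in range(165,186):
    print(v,[(P[v,u].round(0).tolist() if c[6][v,u]>0 else None, int(I[v,u].mean())) for u in (258,260,262,264)])
save('c2ss',I,(230,150,300,200),10)
E
```

```text
165 [([579.0, -108.0, 166.0], 59), ([570.0, -109.0, 162.0], 56), ([563.0, -110.0, 158.0], 54), ([559.0, -107.0, 157.0], 52)]
166 [([580.0, -107.0, 164.0], 58), ([574.0, -106.0, 162.0], 57), ([563.0, -110.0, 156.0], 52), ([557.0, -109.0, 154.0], 55)]
167 [([580.0, -107.0, 162.0], 53), ([575.0, -106.0, 160.0], 56), ([563.0, -110.0, 154.0], 51), ([557.0, -110.0, 151.0], 52)]
168 [([580.0, -108.0, 159.0], 55), ([573.0, -107.0, 156.0], 53), ([558.0, -115.0, 147.0], 53), ([554.0, -112.0, 146.0], 96)]
169 [([563.0, -122.0, 145.0], 56), ([564.0, -116.0, 147.0], 53), ([558.0, -115.0, 145.0], 52), ([556.0, -111.0, 145.0], 111)]
170 [([560.0, -125.0, 141.0], 54), ([562.0, -117.0, 143.0], 56), ([560.0, -114.0, 143.0], 52), ([554.0, -112.0, 141.0], 110)]
171 [([563.0, -123.0, 140.0], 52), ([559.0, -121.0, 138.0], 58), ([560.0, -114.0, 141.0], 52), ([555.0, -112.0, 139.0], 112)]
172 [([563.0, -124.0, 137.0], 58), ([562.0, -118.0, 138.0], 53), ([560.0, -114.0, 138.0], 50), ([553.0, -114.0, 135.0], 111)]
173 [([562.0, -124.0, 134.0], 55), ([562.0, -118.0, 135.0], 54), ([561.0, -114.0, 136.0], 57), (
[... 828 characters left out ...]
24.0, 113.0], 97), ([554.0, -121.0, 112.0], 83), ([556.0, -114.0, 115.0], 107)]
181 [([417.0, -252.0, 3.0], 136), ([414.0, -248.0, 3.0], 123), ([539.0, -135.0, 98.0], 97), ([553.0, -116.0, 110.0], 115)]
182 [([420.0, -250.0, 2.0], 135), ([544.0, -136.0, 97.0], 108), ([545.0, -129.0, 100.0], 100), ([541.0, -127.0, 98.0], 122)]
183 [([522.0, -163.0, 75.0], 105), ([550.0, -132.0, 99.0], 91), ([547.0, -128.0, 98.0], 131), ([546.0, -123.0, 99.0], 122)]
184 [([558.0, -131.0, 100.0], 86), ([551.0, -131.0, 97.0], 112), ([551.0, -125.0, 99.0], 132), ([548.0, -121.0, 98.0], 123)]
185 [([560.0, -130.0, 99.0], 93), ([556.0, -127.0, 98.0], 138), ([556.0, -122.0, 99.0], 122), ([553.0, -118.0, 99.0], 123)]
```

View pics/c2ss.png

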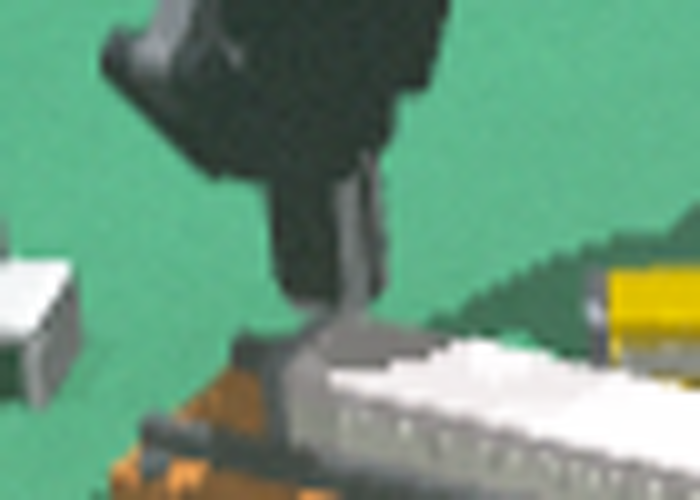

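Both the wrist and scene cameras show the true fingertips at z≈110 while the reported TCP is 84. So the tips are about 25 mm above the reported TCP and passed over the bar without touching it. I'll back off, go lower, and push again.

Call:
{"fn": "step_arm", "kwargs": {
  "targets": [
    {"linear":[0.0028,-0.025,0],"rot":[0,0,0],"hand":0},
    {"linear":[0.0028,-0.025,0],"rot":[0,0,0],"hand":0},
    {"linear":[0,0,0],"rot":[0,0,0],"hand":0},
    {"linear":[0,0,-0.012],"rot":[0,0,0],"hand":0},
    {"linear":[0,0,-0.012],"rot":[0,0,0],"hand":0},
    {"linear":[-0.001,0.009,0],"rot":[0,0,0],"hand":0},
    {"linear":[-0.001,0.009,0],"rot":[0,0,0],"hand":0},
    {"linear":[-0.0006,0.005,0],"rot":[0,0,0],"hand":0},
    {"linear":[-0.0006,0.005,0],"rot":[0,0,0],"hand":0},
    {"linear":[0,0,0],"rot":[0,0,0],"hand":0}
  ]
}}

```text
time: 7.85
eef_pos: [553.3, -142.6, 61.0]
eef_rot: [180.0, 0.0, 96.2]
ft_force: [0.5, -0.3, -0.2]
width: 0.0
```

```bash
python3 chk.py c3; sed -i 's/c2/c3/g' base.py; python3 base.py|head -20
```

```text
7.85 [ 553.3 -142.6   61. ] [ 0.5 -0.3 -0.2]
tcp S -115.4
wrist 9176 bright S -97.2 0.9 slope -0.0008 z@edge 95.9
top 564 bright S -59.5 92.0 slope 0.004 z@edge 96.6
scene 344 bright S -98.0 95.2 slope -0.0003 z@edge 98.5
0 scene all -106.7 93.3
0 top all -109.9 90.4
c3 scene all -109.8 96.1
c3 top all -62.1 93.6
c3 wrist all -108.9 0.9
215 [-89.7 -90.1 -89.6] [95.7 94.8 95.9] [199 191 190]
220 [-92.1 -92.4 -92.2] [96.2 95.6 95.9] [185 177 177]
225 [-94.8 -94.5 -94.7] [96.1 96.9 96.4] [105 101 101]
230 [-97.6 -97.8 -97.7] [95.8 95.6 95.8] [101  97  97]
235 [-100.5  -99.9  -99.8] [95.5 96.7 96.9] [70 68 70]
240 [-103.  -102.8 -103. ] [96.1 96.4 96.1] [68 67 68]
245 [-107.5 -103.9 -103.8] [93.  99.5 99.7] [56 55 55]
250 [-108.3 -104.4 -104. ] [ 96.7 103.4 104.2] [52 51 51]
255 [-107.9 -103.4 -104.2] [102.1 109.7 108.3] [50 49 49]
260 [-104.2 -104.3 -103.8] [112.7 112.5 113.3] [46 46 46]
265 [-104.4 -103.7 -104.2] [116.4 117.5 116.6] [41 41 40]
270 [-104.2 -104.6 -103.9] [120.4 119.8 121. ] [41 40 40]
275 [-103.5 -105.5 -103. ] [125.1 122.2 125.9] [44 43 43]
280 [-102.4 -108.  -103.5] [130.  122.  128.5] [43 42 42]
```

View pics/c3s.png

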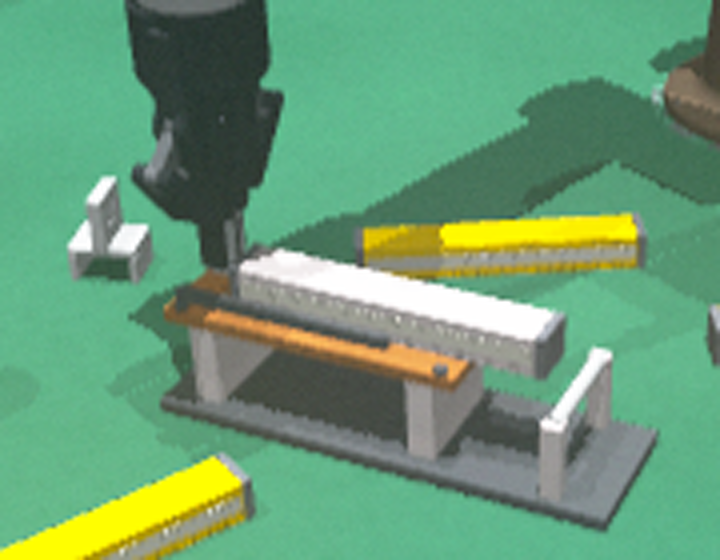

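Call:
{"fn": "step_arm", "kwargs": {
  "targets": [
    {"linear":[-0.0005,0.005,0],"rot":[0,0,0],"hand":0},
    {"linear":[-0.0006,0.005,0],"rot":[0,0,0],"hand":0},
    {"linear":[-0.0005,0.005,0],"rot":[0,0,0],"hand":0},
    {"linear":[-0.0006,0.005,0],"rot":[0,0,0],"hand":0},
    {"linear":[-0.0004,0.004,0],"rot":[0,0,0],"hand":0},
    {"linear":[0,0,0],"rot":[0,0,0],"hand":0},
    {"linear":[0.0006,-0.006,0],"rot":[0,0,0],"hand":0},
    {"linear":[0,0,0],"rot":[0,0,0],"hand":0},
    {"linear":[0,0,0],"rot":[0,0,0],"hand":0}
  ]
}}

```text
time: 8.9
eef_pos: [550.3, -125.1, 60.0]
eef_rot: [-179.9, -0.1, 96.1]
ft_force: [-0.4, -1.1, 0.1]
width: 0.004
```

```bash
python3 chk.py c4
```

```text
8.9 [ 550.3 -125.1   60. ] [-0.4 -1.1  0.1]
tcp S -97.6
wrist 9179 bright S -74.5 18.2 slope -0.0007 z@edge 96.0
top 574 bright S -37.8 115.1 slope -0.0007 z@edge 96.6
scene 367 bright S -77.2 119.3 slope 0.0014 z@edge 98.4
```

View pics/c4s.png

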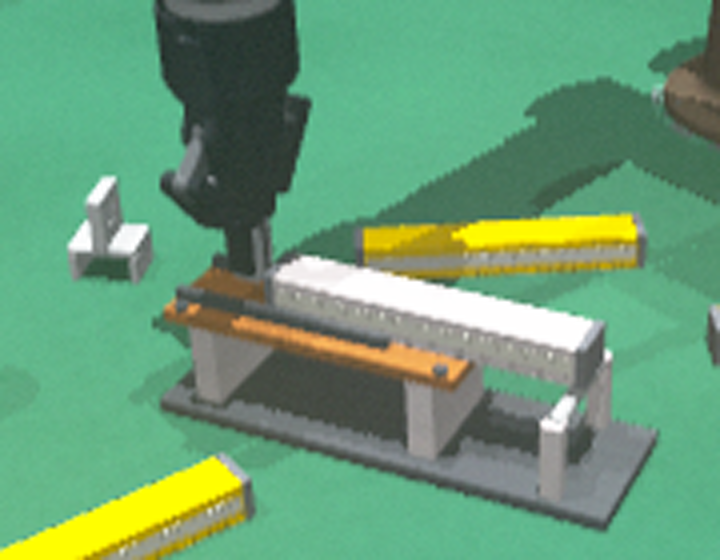

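Call:
{"fn": "step_arm", "kwargs": {
  "targets": [
    {"linear":[-0.0006,0.005,0],"rot":[0,0,0],"hand":0},
    {"linear":[-0.0005,0.005,0],"rot":[0,0,0],"hand":0},
    {"linear":[0,0,0],"rot":[0,0,0],"hand":0},
    {"linear":[0.0006,-0.006,0],"rot":[0,0,0],"hand":0},
    {"linear":[0,0,0],"rot":[0,0,0],"hand":0},
    {"linear":[0,0,0],"rot":[0,0,0],"hand":0}
  ]
}}

```text
time: 9.65
eef_pos: [550.4, -121.6, 60.5]
eef_rot: [-180.0, -0.0, 96.1]
ft_force: [-0.7, -0.1, -0.3]
width: 0.002
```

```bash
python3 chk.py c5
```

```text
9.65 [ 550.4 -121.6   60.5] [-0.7 -0.1 -0.3]
tcp S -94.1
wrist 9120 bright S -70.6 22.1 slope -0.0007 z@edge 95.9
top 574 bright S -33.4 119.5 slope 0.001 z@edge 96.4
scene 357 bright S -71.8 123.7 slope -0.0005 z@edge 98.5
```

Call:
{"fn": "step_arm", "kwargs": {
  "targets": [
    {"linear":[-0.0006,0.005,0],"rot":[0,0,0],"hand":0},
    {"linear":[-0.0005,0.005,0],"rot":[0,0,0],"hand":0},
    {"linear":[0,0,0],"rot":[0,0,0],"hand":0},
    {"linear":[0.0006,-0.006,0],"rot":[0,0,0],"hand":0},
    {"linear":[0,0,0],"rot":[0,0,0],"hand":0},
    {"linear":[0,0,0],"rot":[0,0,0],"hand":0}
  ]
}}

```text
time: 10.4
eef_pos: [549.9, -117.5, 60.5]
eef_rot: [-180.0, -0.0, 96.1]
ft_force: [0.2, 0.6, -0.9]
width: 0.003
```

```bash
python3 chk.py c6
```

```text
10.4 [ 549.9 -117.5   60.5] [ 0.2  0.6 -0.9]
tcp S -90.1
wrist 9113 bright S -66.8 26.0 slope -0.0007 z@edge 96.0
top 568 bright S -27.0 123.0 slope -0.0033 z@edge 96.6
scene 363 bright S -67.4 127.2 slope 0.0009 z@edge 98.5
```

Works as planned (4 mm per cycle, bar level). Continuing.

Call:
{"fn": "step_arm", "kwargs": {
  "targets": [
    {"linear":[-0.0006,0.005,0],"rot":[0,0,0],"hand":0},
    {"linear":[-0.0005,0.005,0],"rot":[0,0,0],"hand":0},
    {"linear":[0,0,0],"rot":[0,0,0],"hand":0},
    {"linear":[0.0006,-0.006,0],"rot":[0,0,0],"hand":0},
    {"linear":[0,0,0],"rot":[0,0,0],"hand":0},
    {"linear":[0,0,0],"rot":[0,0,0],"hand":0}
  ]
}}

```text
time: 11.15
eef_pos: [549.4, -113.5, 60.5]
eef_rot: [-180.0, -0.0, 96.1]
ft_force: [-0.2, -0.0, -0.2]
width: -0.0
```

```bash
python3 chk.py c7
```

```text
11.15 [ 549.4 -113.5   60.5] [-0.2 -0.  -0.2]
tcp S -86.0
wrist 9125 bright S -62.8 30.0 slope -0.001 z@edge 95.9
top 573 bright S -22.4 127.5 slope -0.0013 z@edge 96.4
scene 368 bright S -62.3 130.9 slope 0.0012 z@edge 98.4
```

Call:
{"fn": "step_arm", "kwargs": {
  "targets": [
    {"linear":[-0.0006,0.005,0],"rot":[0,0,0],"hand":0},
    {"linear":[-0.0005,0.005,0],"rot":[0,0,0],"hand":0},
    {"linear":[0,0,0],"rot":[0,0,0],"hand":0},
    {"linear":[0.0006,-0.006,0],"rot":[0,0,0],"hand":0},
    {"linear":[0,0,0],"rot":[0,0,0],"hand":0},
    {"linear":[0,0,0],"rot":[0,0,0],"hand":0}
  ]
}}

```text
time: 11.9
eef_pos: [548.9, -109.5, 60.5]
eef_rot: [-180.0, -0.0, 96.1]
ft_force: [0.2, -0.0, -0.4]
width: -0.001
```

```bash
python3 chk.py c8
```

```text
11.9 [ 548.9 -109.5   60.5] [ 0.2 -0.  -0.4]
tcp S -82.0
wrist 9129 bright S -58.8 34.0 slope -0.0006 z@edge 96.0
top 547 bright S -16.0 131.5 slope -0.0056 z@edge 96.4
scene 376 bright S -58.5 135.5 slope 0.0003 z@edge 98.4
```

Call:
{"fn": "step_arm", "kwargs": {
  "targets": [
    {"linear":[-0.0006,0.005,0],"rot":[0,0,0],"hand":0},
    {"linear":[-0.0005,0.005,0],"rot":[0,0,0],"hand":0},
    {"linear":[0,0,0],"rot":[0,0,0],"hand":0},
    {"linear":[0.0006,-0.006,0],"rot":[0,0,0],"hand":0},
    {"linear":[0,0,0],"rot":[0,0,0],"hand":0},
    {"linear":[0,0,0],"rot":[0,0,0],"hand":0}
  ]
}}

```text
time: 12.65
eef_pos: [548.4, -105.5, 60.5]
eef_rot: [-180.0, -0.0, 96.1]
ft_force: [-0.9, 1.0, -0.1]
width: -0.002
```

```bash
python3 chk.py c9
```

```text
12.65 [ 548.4 -105.5   60.5] [-0.9  1.  -0.1]
tcp S -77.9
wrist 9137 bright S -55.0 38.1 slope -0.0014 z@edge 95.9
top 546 bright S -11.8 135.2 slope -0.0003 z@edge 96.5
scene 373 bright S -58.8 139.3 slope 0.0002 z@edge 98.4
```

Call:
{"fn": "step_arm", "kwargs": {
  "targets": [
    {"linear":[-0.0006,0.005,0],"rot":[0,0,0],"hand":0},
    {"linear":[-0.0005,0.005,0],"rot":[0,0,0],"hand":0},
    {"linear":[0,0,0],"rot":[0,0,0],"hand":0},
    {"linear":[0.0006,-0.006,0],"rot":[0,0,0],"hand":0},
    {"linear":[0,0,0],"rot":[0,0,0],"hand":0},
    {"linear":[0,0,0],"rot":[0,0,0],"hand":0}
  ]
}}

```text
time: 13.4
eef_pos: [547.8, -101.5, 60.5]
eef_rot: [-180.0, -0.0, 96.1]
ft_force: [0.7, -0.2, -0.6]
width: -0.001
```

```bash
python3 chk.py c10
```

```text
13.4 [ 547.8 -101.5   60.5] [ 0.7 -0.2 -0.6]
tcp S -73.9
wrist 9161 bright S -50.8 42.1 slope -0.0027 z@edge 95.9
top 549 bright S -5.3 139.7 slope 0.0049 z@edge 96.3
scene 376 bright S -55.3 143.0 slope -0.0013 z@edge 98.4
```

Call:
{"fn": "step_arm", "kwargs": {
  "targets": [
    {"linear":[0,0,0],"rot":[0,0,0],"hand":0},
    {"linear":[0,0,0],"rot":[0,0,0],"hand":0},
    {"linear":[0,0,0],"rot":[0,0,0],"hand":0}
  ]
}}

```text
time: 13.85
eef_pos: [547.9, -101.4, 60.5]
eef_rot: [-180.0, -0.0, 96.1]
ft_force: [-0.8, -0.9, -0.6]
width: 0.003
```

```bash
python3 chk.py c11
```

```text
13.85 [ 547.9 -101.4   60.5] [-0.8 -0.9 -0.6]
tcp S -73.9
wrist 9122 bright S -50.9 42.2 slope -0.001 z@edge 96.0
top 544 bright S -5.4 139.5 slope -0.0022 z@edge 96.4
scene 370 bright S -55.3 143.4 slope 0.0007 z@edge 98.4
```

View pics/c11w.png

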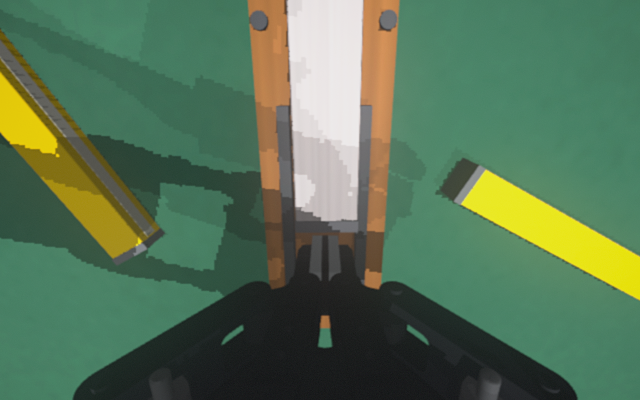

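Call:
{"fn": "step_arm", "kwargs": {
  "targets": [
    {"linear":[-0.0006,0.005,0],"rot":[0,0,0],"hand":0},
    {"linear":[-0.0005,0.005,0],"rot":[0,0,0],"hand":0},
    {"linear":[0,0,0],"rot":[0,0,0],"hand":0},
    {"linear":[0.0006,-0.006,0],"rot":[0,0,0],"hand":0},
    {"linear":[0,0,0],"rot":[0,0,0],"hand":0},
    {"linear":[0,0,0],"rot":[0,0,0],"hand":0}
  ]
}}

```text
time: 14.6
eef_pos: [547.3, -97.4, 60.4]
eef_rot: [-180.0, -0.0, 96.1]
ft_force: [-0.4, -1.1, -0.7]
width: -0.001
```

```bash
python3 chk.py c12
```

```text
14.6 [547.3 -97.4  60.4] [-0.4 -1.1 -0.7]
tcp S -69.8
wrist 9361 bright S -45.2 46.5 slope -0.053 z@edge 95.9
top 538 bright S -1.0 143.8 slope -0.0704 z@edge 96.2
scene 394 bright S -47.4 148.8 slope -0.0812 z@edge 98.3
```

It is tipping: the slope increases from frame to frame. I'll back the finger off and let it settle.

Call:
{"fn": "step_arm", "kwargs": {
  "targets": [
    {"linear":[0.0006,-0.006,0],"rot":[0,0,0],"hand":0},
    {"linear":[0.0015,-0.014,0],"rot":[0,0,0],"hand":0},
    {"linear":[0.0015,-0.014,0],"rot":[0,0,0],"hand":0},
    {"linear":[0,0,0],"rot":[0,0,0],"hand":0},
    {"linear":[0,0,0],"rot":[0,0,0],"hand":0}
  ]
}}

```text
time: 15.25
eef_pos: [551.1, -132.3, 60.6]
eef_rot: [180.0, -0.0, 96.0]
ft_force: [-0.2, 0.2, 0.4]
width: 0.002
```

```bash
python3 chk.py c13
```

```text
15.25 [ 551.1 -132.3   60.6] [-0.2  0.2  0.4]
tcp S -104.9
wrist 7074 bright S -48.3 9.8 slope -0.134 z@edge 95.8
top 715 bright S -43.6 144.5 slope -0.1303 z@edge 96.1
scene 409 bright S -48.1 150.0 slope -0.1295 z@edge 98.3
```

View pics/c13s.png

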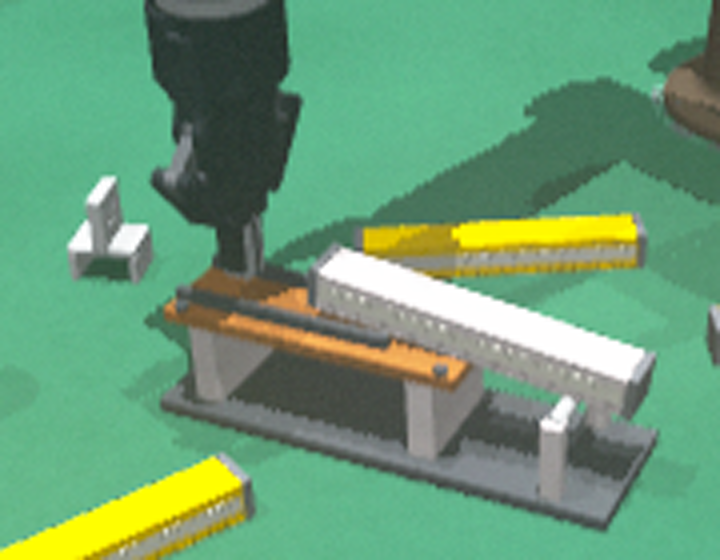

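View pics/c13w.png

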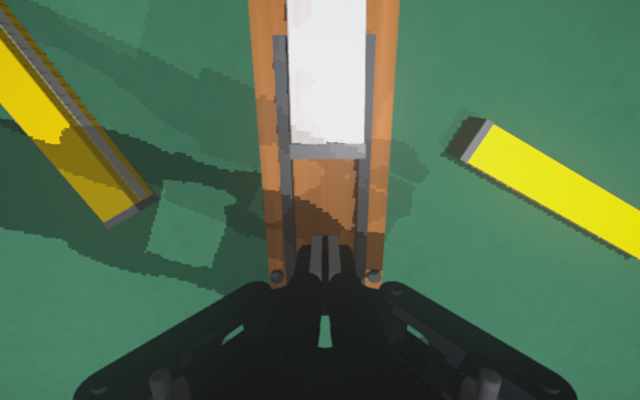

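The bar is tipped at 0.13 rad and resting on the edge and crossbar, with the finger clear. Next is the saddle.

Call:
{"fn": "step_arm", "kwargs": {
  "targets": [
    {"linear":[0,0,0.045],"rot":[0,0,0],"hand":0},
    {"linear":[-0.0075,-0.0196,0.04],"rot":[0,0,-0.142],"hand":0},
    {"linear":[-0.0075,-0.0196,0.01],"rot":[0,0,-0.142],"hand":0},
    {"linear":[-0.0075,-0.0196,0],"rot":[0,0,-0.142],"hand":0.45},
    {"linear":[-0.0075,-0.0196,0],"rot":[0,0,-0.142],"hand":0.45},
    {"linear":[-0.0075,-0.0196,0],"rot":[0,0,-0.142],"hand":0.45},
    {"linear":[-0.0075,-0.0196,0],"rot":[0,0,-0.142],"hand":0.45},
    {"linear":[-0.0075,-0.0196,0],"rot":[0,0,-0.142],"hand":0.45},
    {"linear":[-0.0075,-0.0196,0],"rot":[0,0,-0.142],"hand":0.45},
    {"linear":[-0.0075,-0.0196,0],"rot":[0,0,-0.142],"hand":0.45}
  ]
}}

```text
time: 16.4
eef_pos: [483.2, -308.0, 155.5]
eef_rot: [-180.0, 0.0, 22.6]
ft_force: [0.4, 0.5, -0.6]
width: 0.451
```

Call:
{"fn": "step_arm", "kwargs": {
  "targets": [
    {"linear":[0,0,0],"rot":[0,0,0],"hand":0.45},
    {"linear":[0,0,0],"rot":[0,0,0],"hand":0.45}
  ]
}}

```text
time: 16.6
eef_pos: [483.5, -307.5, 155.4]
eef_rot: [-180.0, -0.0, 23.0]
ft_force: [-0.2, 0.4, -0.3]
width: 0.45
```

```bash
cat > sad.py <<'E'
from cloud import *
import sys
n=sys.argv[1]
st=env.get_state(); im,d=env.read_camera('wrist'); save(n,im); pickle.dump((st,im,d),open(n+'.pkl','wb'))
print(st['time'],st['eef_pos'].round(1),st['eef_rot'].round(1),st['width'].round(3),st['ft_force'].round(1))
P=cloud('wrist',d,st);x,y,z=P[...,0],P[...,1],P[...,2]
s=(abs(x-484)<40)&(abs(y+308)<40)&(im.min(-1)>100)
print('bridge',rect(P,s&(z>20)&(z<32))); 
if (s&(z>50)&(z<70)).sum()>5: print('top',rect(P,s&(z>55)&(z<68)))
# finger tips: lowest dark points
m=(im.max(-1)<130)&(np.hypot(x-st['eef_pos'][0],y-st['eef_pos'][1])<70)&(z-st['eef_pos'][2]>5)&(z-st['eef_pos'][2]<80)
if m.sum(): print('finger z-tcp pct',np.percentile(z[m]-st['eef_pos'][2],[0.5,2,10]).round(1))
E
python3 sad.py g1
```

```text
Traceback (most recent call last):
  File "sad.py", line 5, in <module>
    print(st['time'],st['eef_pos'].round(1),st['eef_rot'].round(1),st['width'].round(3),st['ft_force'].round(1))
                                                                   ^^^^^^^^^^^^^^^^^
AttributeError: 'float' object has no attribute 'round'
```

View pics/g1.png

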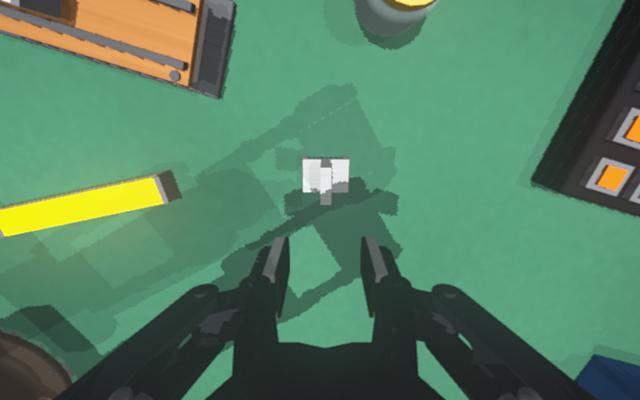

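```bash
sed -i "s/st\['width'\].round(3)/round(st['width'],3)/; s/>100)/>60)/" sad.py; python3 sad.py g1
```

```text
16.65 [ 483.6 -307.   155.4] [-179.9   -0.    23. ] 0.452 [ 0.2 -0.5  0.3]
bridge (array([ 484.1, -307.6]), array([36. , 47.8]), 22.7, 1226, np.float64(25.8))
top (array([ 484.2, -307.7]), array([35.7,  9.2]), 22.8, 390, np.float64(61.7))
finger z-tcp pct [27.7 31.3 40.8]
```

Call:
{"fn": "step_arm", "kwargs": {
  "targets": [
    {"linear":[0.0005,-0.0005,-0.045],"rot":[0,0,0],"hand":0.45},
    {"linear":[0,0,-0.04],"rot":[0,0,0],"hand":0.45},
    {"linear":[0,0,-0.025],"rot":[0,0,0],"hand":0.45},
    {"linear":[0,0,0],"rot":[0,0,0],"hand":0.45}
  ]
}}

```text
time: 17.1
eef_pos: [480.8, -304.6, 41.2]
eef_rot: [-179.5, 0.3, 23.0]
ft_force: [-0.8, -0.9, -0.5]
width: 0.452
```

```bash
python3 sad.py g2; python3 - <<'E'
from h import *
im,d=env.read_camera('scene'); save('g2s',im,(180,100,300,220),5)
E
```

```text
17.1 [ 480.8 -304.6   41.2] [-179.5    0.3   23. ] 0.452 [-0.8 -0.9 -0.5]
bridge (array([ 484. , -307.3]), array([36.4, 48.1]), 22.8, 2774, np.float64(25.8))
top (array([ 486. , -312.2]), array([36.4, 20.2]), 23.0, 1143, np.float64(61.7))
finger z-tcp pct [ 9.5 19.6 25.9]
```

View pics/g2.png

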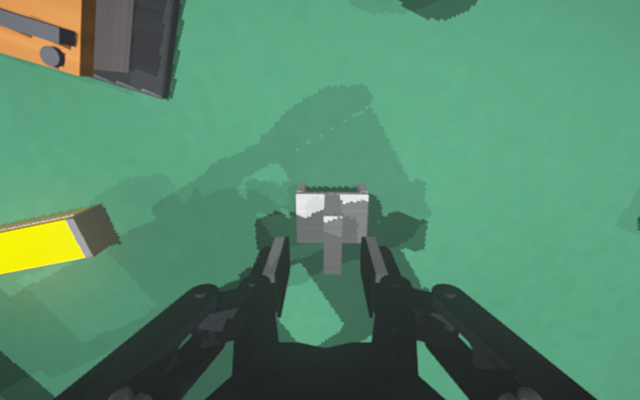

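View pics/g2s.png

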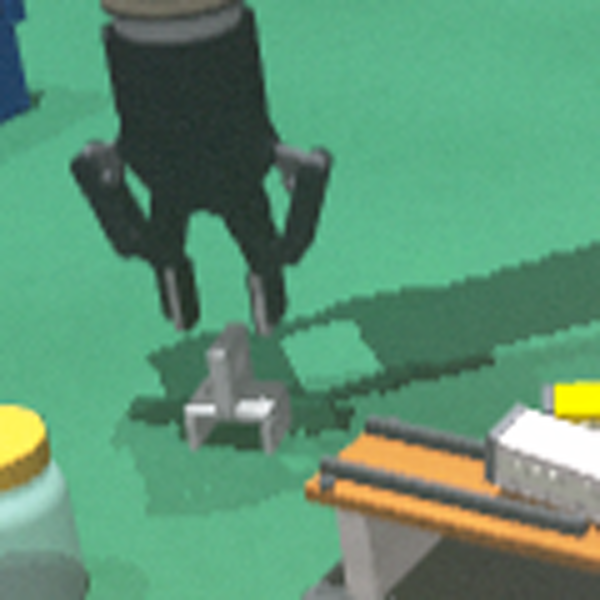

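Call:
{"fn": "step_arm", "kwargs": {
  "targets": [
    {"linear":[0,0,0],"rot":[0,0,0],"hand":0.45},
    {"linear":[0,0,0],"rot":[0,0,0],"hand":0.45}
  ]
}}

```text
time: 17.4
eef_pos: [485.9, -309.4, 47.9]
eef_rot: [179.8, -0.1, 22.9]
ft_force: [0.3, -0.0, 0.1]
width: 0.451
```

```bash
python3 sad.py g3
```

```text
17.4 [ 485.9 -309.4   47.9] [ 1.798e+02 -1.000e-01  2.290e+01] 0.451 [ 0.3 -0.   0.1]
bridge (array([ 483.9, -307.3]), array([36. , 48.2]), 22.7, 2606, np.float64(25.8))
top (array([ 483.7, -307.4]), array([37. ,  9.8]), 23.0, 1042, np.float64(61.7))
finger z-tcp pct [ 8.9 13.4 29.4]
```

View pics/g3.png

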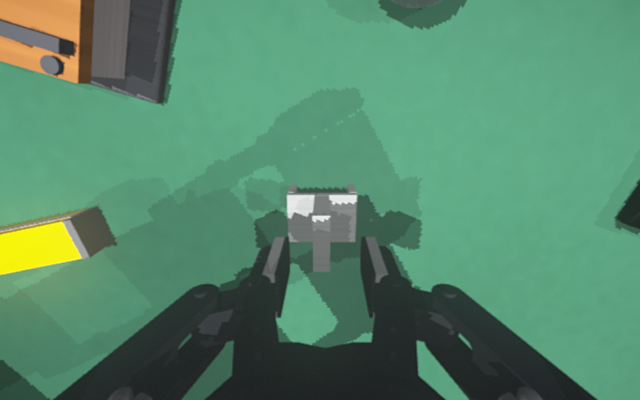

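Call:
{"fn": "step_arm", "kwargs": {
  "targets": [
    {"linear":[0,0,-0.007],"rot":[0,0,0],"hand":0.45},
    {"linear":[0,0,-0.009],"rot":[0,0,0],"hand":0.45},
    {"linear":[0,0,-0.009],"rot":[0,0,0],"hand":0.45},
    {"linear":[0,0,-0.008],"rot":[0,0,0],"hand":0.45},
    {"linear":[0,0,-0.005],"rot":[0,0,0],"hand":0.45},
    {"linear":[0,0,0],"rot":[0,0,0],"hand":0.45},
    {"linear":[0,0,0],"rot":[0,0,0],"hand":0.45},
    {"linear":[0,0,0],"rot":[0,0,0],"hand":0.45},
    {"linear":[0,0,0],"rot":[0,0,0],"hand":0.45}
  ]
}}

```text
time: 18.35
eef_pos: [484.5, -308.7, 8.1]
eef_rot: [180.0, -0.0, 22.9]
ft_force: [0.5, 0.6, -0.1]
width: 0.453
```

```bash
python3 sad.py g4;python3 - <<'E'
from h import *
im,d=env.read_camera('scene'); save('g4s',im,(180,100,300,220),5)
E
```

```text
18.35 [ 484.5 -308.7    8.1] [180.   -0.   22.9] 0.453 [ 0.5  0.6 -0.1]
bridge (array([ 483.9, -307.3]), array([36.6, 47.9]), 22.5, 3395, np.float64(25.8))
top (array([ 490.8, -303.5]), array([44.3, 43.3]), 69.2, 2067, np.float64(61.6))
finger z-tcp pct [10.2 16.5 17.8]
```

View pics/g4.png

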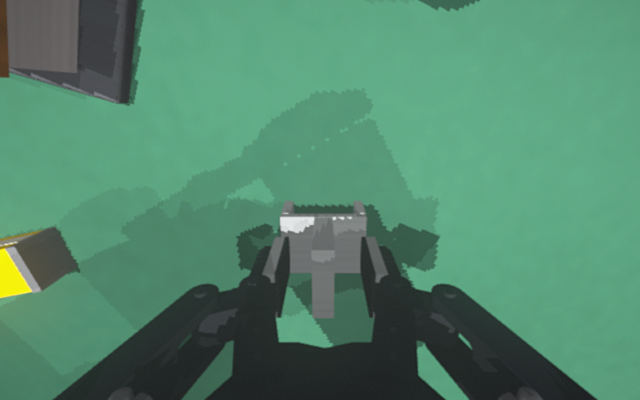

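View pics/g4s.png

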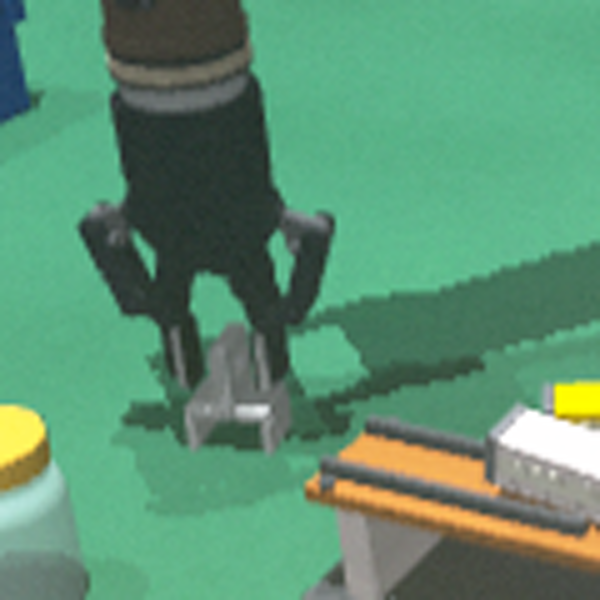

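Call:
{"fn": "step_arm", "kwargs": {
  "targets": [
    {"linear":[0,0,0],"rot":[0,0,0],"hand":0},
    {"linear":[0,0,0],"rot":[0,0,0],"hand":0},
    {"linear":[0,0,0],"rot":[0,0,0],"hand":0},
    {"linear":[0,0,0],"rot":[0,0,0],"hand":0},
    {"linear":[0,0,0],"rot":[0,0,0],"hand":0},
    {"linear":[0,0,0],"rot":[0,0,0],"hand":0}
  ],
  "grip_force": 30
}}

```text
time: 19.05
eef_pos: [484.1, -308.4, 7.7]
eef_rot: [180.0, -0.0, 22.9]
ft_force: [-0.6, -0.1, 0.6]
width: 0.11
```

Call:
{"fn": "step_arm", "kwargs": {
  "targets": [
    {"linear":[0,0,0.01],"rot":[0,0,0],"hand":0},
    {"linear":[0,0,0.02],"rot":[0,0,0],"hand":0},
    {"linear":[0,0,0.03],"rot":[0,0,0],"hand":0},
    {"linear":[0,0,0.03],"rot":[0,0,0],"hand":0},
    {"linear":[0,0,0.03],"rot":[0,0,0],"hand":0},
    {"linear":[0,0,0.03],"rot":[0,0,0],"hand":0},
    {"linear":[0,0,0.02],"rot":[0,0,0],"hand":0},
    {"linear":[0,0,0],"rot":[0,0,0],"hand":0},
    {"linear":[0,0,0],"rot":[0,0,0],"hand":0}
  ]
}}

```text
time: 19.95
eef_pos: [484.0, -308.3, 177.8]
eef_rot: [180.0, -0.0, 22.9]
ft_force: [-0.1, 0.2, -0.6]
width: 0.113
```

```bash
python3 sad.py g5
```

```text
19.95 [ 484.  -308.3  177.8] [180.   -0.   22.9] 0.113 [-0.1  0.2 -0.6]
bridge (array([0., 0.]), array([0., 0.]), 0.0, 0, np.float64(nan))
finger z-tcp pct [ 9.7 16.1 19.8]cloud.py:6: RuntimeWarning: Mean of empty slice.
  q=P[m][:,:2].astype(np.float32); r=cv2.minAreaRect(q); return np.round(r[0],1),np.round(r[1],1),round(r[2],1),len(q),P[m][:,2].mean().round(1)
  ret = ret.dtype.type(ret / rcount)
```

View pics/g5.png

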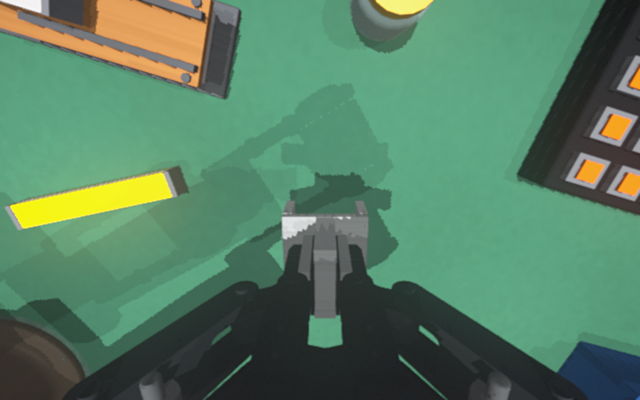

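```bash
cat > held.py <<'E'
from cloud import *
import sys
from scipy.spatial.transform import Rotation as R
n=sys.argv[1]
if len(sys.argv)>2:
    st=env.get_state(); im,d=env.read_camera('wrist'); save(n,im); pickle.dump((st,im,d),open(n+'.pkl','wb'))
else: st,im,d=pickle.load(open(n+'.pkl','rb'))
P=cloud('wrist',d,st)
Rm=R.from_euler('xyz',st['eef_rot'],degrees=True).as_matrix()
Q=(P-st['eef_pos'])@Rm
print(st['time'],st['eef_pos'].round(1),st['eef_rot'].round(1),round(st['width'],3),st['ft_force'].round(1))
m=(abs(Q[...,2]+18.2)<4)&(abs(Q[...,0])<40)&(abs(Q[...,1])<40)
print('bridge tool frame x',Q[m][:,0].min().round(1),Q[m][:,0].max().round(1),'y',Q[m][:,1].min().round(1),Q[m][:,1].max().round(1),'z',np.median(Q[m][:,2]).round(1))
E
python3 held.py g5
```

```text
19.95 [ 484.  -308.3  177.8] [180.   -0.   22.9] 0.113 [-0.1  0.2 -0.6]
bridge tool frame x -13.6 18.4 y -24.5 23.6 z -18.1
```

Call:
{"fn": "step_arm", "kwargs": {
  "targets": [
    {"linear":[0.003,0.02,0],"rot":[0,0,0.1],"hand":0},
    {"linear":[0.005,0.033,0],"rot":[0,0,0.13],"hand":0},
    {"linear":[0.006,0.04,0],"rot":[0,0,0.14],"hand":0},
    {"linear":[0.006,0.04,0],"rot":[0,0,0.14],"hand":0},
    {"linear":[0.006,0.04,0],"rot":[0,0,0.14],"hand":0},
    {"linear":[0.006,0.04,0],"rot":[0,0,0.14],"hand":0},
    {"linear":[0.006,0.04,0],"rot":[0,0,0.14],"hand":0},
    {"linear":[0.0055,0.033,0],"rot":[0,0,0.14],"hand":0},
    {"linear":[0.004,0.026,0],"rot":[0,0,0.13],"hand":0},
    {"linear":[0.003,0.018,0],"rot":[0,0,0.08],"hand":0}
  ]
}}

```text
time: 21.0
eef_pos: [532.9, 23.7, 175.2]
eef_rot: [-179.8, -0.1, 96.6]
ft_force: [-0.4, -0.6, -0.8]
width: 0.114
```

Call:
{"fn": "step_arm", "kwargs": {
  "targets": [
    {"linear":[0,0,0],"rot":[0,0,0],"hand":0},
    {"linear":[0,0,0],"rot":[0,0,0],"hand":0},
    {"linear":[0,0,0],"rot":[0,0,0],"hand":0},
    {"linear":[0,0,0],"rot":[0,0,0],"hand":0},
    {"linear":[0,0,0],"rot":[0,0,0],"hand":0}
  ]
}}

```text
time: 21.5
eef_pos: [534.5, 20.8, 177.4]
eef_rot: [-180.0, 0.0, 96.1]
ft_force: [-0.1, -0.2, -0.8]
width: 0.11
```

```bash
python3 held.py p1 new; python3 chk.py p1c
```

```text
21.5 [534.5  20.8 177.4] [-180.     0.    96.1] 0.11 [-0.1 -0.2 -0.8]
bridge tool frame x -13.6 18.4 y -23.9 24.2 z -18.3
21.55 [534.5  20.9 177.5] [-0.1 -0.2 -0.8]
tcp S 49.2
wrist 2884 bright S 29.5 150.4 slope -0.1294 z@edge 96.1
top 57 bright S -47.3 90.0 slope -0.1211 z@edge 97.0
scene 405 bright S -48.2 149.1 slope -0.1283 z@edge 98.4
```

View pics/p1.png

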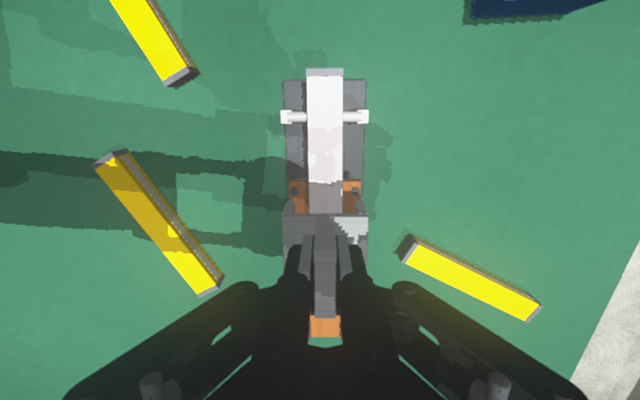

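View pics/p1cs.png

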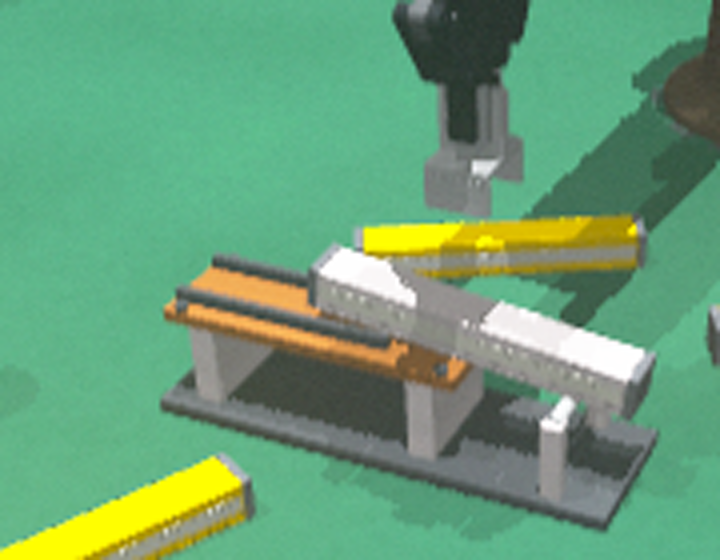

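```bash
python3 - <<'E'
from cloud import *
st,im,d=pickle.load(open('p1.pkl','rb'))
a=np.radians(6.2); ex=np.array([-np.sin(a),np.cos(a)]); ey=np.array([-np.cos(a),-np.sin(a)])
P=cloud('wrist',d,st); z=P[...,2]; o=st['eef_pos'][:2]
S=(P[...,:2]-o)@ex; T=(P[...,:2]-o)@ey
m=(abs(z-70)<2.5)&(abs(T)<45)&(S>-60)&(S<30)
for s in (-1,1):
    k=m&(s*T>20)&(s*T<33); print('edge S-tcp',np.sort(S[k])[-5:].round(1),'T ext',(s*T[m&(S<5)]).max().round(1))
for s0 in (25,40,55,70,85):
    k=(abs(S-s0)<2)&(abs(T)<45)&(z>78-2)&(z<100); print(s0,T[k].min().round(1),T[k].max().round(1),z[k].mean().round(1))
c=(abs(z-62)<4)&(abs(T)>20)&(abs(T)<34)&(S>40)&(S<80);print('cross',S[c].mean(), S[c].min(),S[c].max())
E
```

```text
edge S-tcp [1.  1.1 1.2 1.2 1.2] T ext 35.0
edge S-tcp [0.8 0.8 0.9 0.9 1. ] T ext 35.0
25 -14.6 14.1 92.9
40 -15.3 14.0 90.9
55 -15.3 14.7 88.9
70 -15.1 14.5 87.0
85 -15.0 14.3 85.0
cross 61.148299528059006 54.91060259245974 66.81746703194644
```

Call:
{"fn": "step_arm", "kwargs": {
  "targets": [
    {"linear":[0.0001,-0.001,-0.005],"rot":[-0.03,-0.003,0],"hand":0},
    {"linear":[0,0,-0.01],"rot":[-0.04,-0.004,0],"hand":0},
    {"linear":[0,0,-0.015],"rot":[-0.04,-0.004,0],"hand":0},
    {"linear":[0,0,-0.015],"rot":[-0.02,-0.003,0],"hand":0},
    {"linear":[0,0,-0.01],"rot":[0,0,0],"hand":0},
    {"linear":[0,0,-0.007],"rot":[0,0,0],"hand":0},
    {"linear":[0,0,0],"rot":[0,0,0],"hand":0},
    {"linear":[0,0,0],"rot":[0,0,0],"hand":0},
    {"linear":[0,0,0],"rot":[0,0,0],"hand":0},
    {"linear":[0,0,0],"rot":[0,0,0],"hand":0}
  ]
}}

```text
time: 22.7
eef_pos: [535.4, 20.4, 116.4]
eef_rot: [179.9, 7.5, 96.2]
ft_force: [0.8, -0.4, -0.6]
width: 0.118
```

```bash
python3 held.py p2 new; python3 chk.py p2c
```

```text
22.7 [535.4  20.4 116.4] [179.9   7.5  96.2] 0.118 [ 0.8 -0.4 -0.6]
bridge tool frame x -13.6 18.5 y -24.1 24.1 z -18.3
22.75 [535.3  20.5 116.3] [-0.4 -1.1  1.1]
tcp S 48.7
wrist 3653 bright S -48.4 150.4 slope -0.1309 z@edge 96.2
top 255 bright S -48.0 25.2 slope -0.1216 z@edge 96.8
scene 301 bright S -48.2 149.7 slope -0.1294 z@edge 98.4
```

View pics/p2.png

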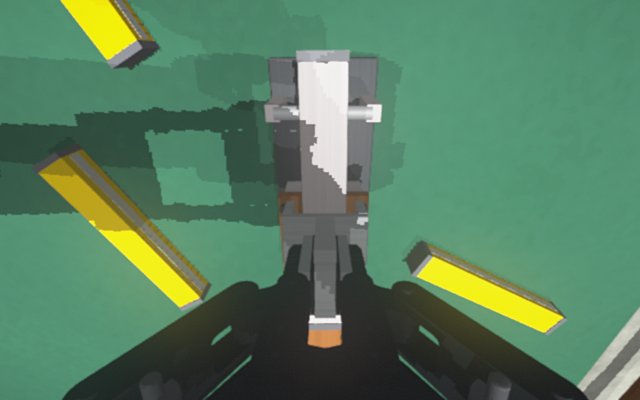

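View pics/p2cs.png

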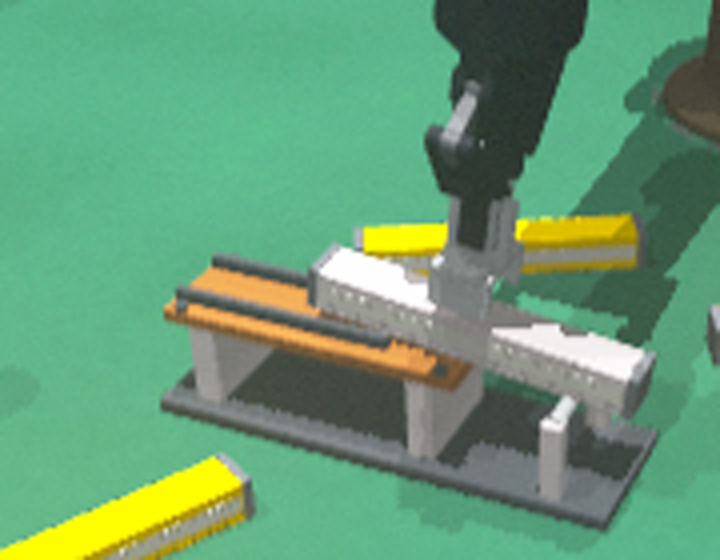

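Call:
{"fn": "step_arm", "kwargs": {
  "targets": [
    {"linear":[0,0,-0.004],"rot":[0,0,0],"hand":0},
    {"linear":[0,0,-0.006],"rot":[0,0,0],"hand":0},
    {"linear":[0,0,-0.006],"rot":[0,0,0],"hand":0},
    {"linear":[0,0,-0.006],"rot":[0,0,0],"hand":0},
    {"linear":[0,0,-0.005],"rot":[0,0,0],"hand":0},
    {"linear":[0,0,-0.003],"rot":[0,0,0],"hand":0},
    {"linear":[0,0,0],"rot":[0,0,0],"hand":0},
    {"linear":[0,0,0],"rot":[0,0,0],"hand":0},
    {"linear":[0,0,0],"rot":[0,0,0],"hand":0},
    {"linear":[0,0,0],"rot":[0,0,0],"hand":0}
  ]
}}

```text
time: 23.9
eef_pos: [535.0, 20.6, 85.9]
eef_rot: [180.0, 7.5, 96.2]
ft_force: [0.2, 0.4, -0.5]
width: 0.107
```

```bash
python3 held.py p3 new; python3 chk.py p3c
```

```text
23.9 [535.   20.6  85.9] [180.    7.5  96.2] 0.107 [ 0.2  0.4 -0.5]
bridge tool frame x -13.9 18.4 y -24.0 24.1 z -18.3
23.95 [535.   20.6  85.9] [ 0.1 -0.1 -0.1]
tcp S 48.9
wrist 4787 bright S -32.8 150.4 slope -0.1296 z@edge 96.1
top 240 bright S -47.7 25.2 slope -0.1308 z@edge 96.1
scene 282 bright S -48.3 149.1 slope -0.1286 z@edge 98.5
```

View pics/p3.png

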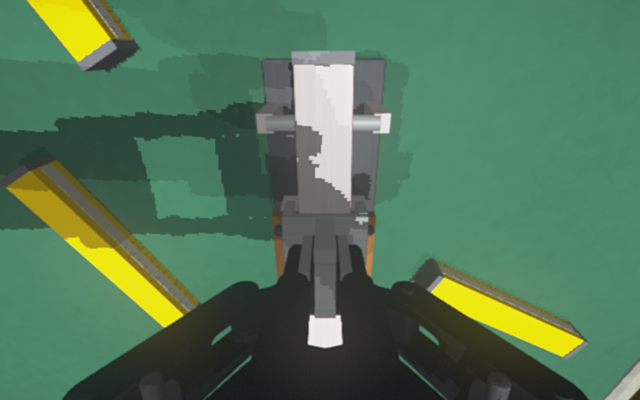

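View pics/p3cs.png

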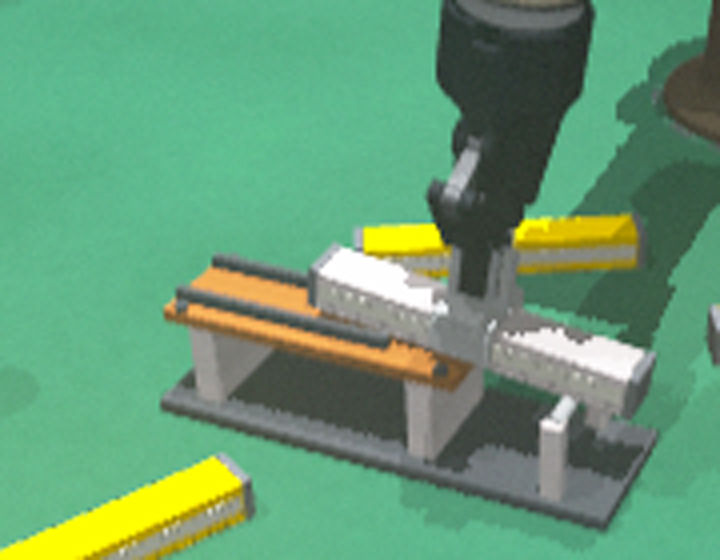

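Call:
{"fn": "step_arm", "kwargs": {
  "targets": [
    {"linear":[0,0,-0.0008],"rot":[0,0,0],"hand":0},
    {"linear":[0,0,-0.0007],"rot":[0,0,0],"hand":0},
    {"linear":[0,0,0],"rot":[0,0,0],"hand":0},
    {"linear":[0,0,0],"rot":[0,0,0],"hand":0}
  ]
}}

```text
time: 24.5
eef_pos: [534.6, 20.6, 84.0]
eef_rot: [-180.0, 7.5, 96.2]
ft_force: [-0.4, -0.3, -0.8]
width: 0.113
```

Call:
{"fn": "step_arm", "kwargs": {
  "targets": [
    {"linear":[0,0,0],"rot":[0,0,0],"hand":0.16},
    {"linear":[0,0,0],"rot":[0,0,0],"hand":0.22},
    {"linear":[0,0,0],"rot":[0,0,0],"hand":0.3},
    {"linear":[0,0,0],"rot":[0,0,0],"hand":0.4},
    {"linear":[0,0,0],"rot":[0,0,0],"hand":0.5},
    {"linear":[0,0,0],"rot":[0,0,0],"hand":0.5},
    {"linear":[0,0,0],"rot":[0,0,0],"hand":0.5}
  ]
}}

```text
time: 25.2
eef_pos: [534.7, 20.6, 84.1]
eef_rot: [-180.0, 7.5, 96.2]
ft_force: [0.7, -0.6, 0.5]
width: 0.5
```

```bash
python3 held.py p4 new; python3 chk.py p4c
```

```text
25.2 [534.7  20.6  84.1] [-180.     7.5   96.2] 0.5 [ 0.7 -0.6  0.5]
bridge tool frame x -18.7 36.8 y -23.9 24.0 z -18.0
25.25 [534.7  20.6  84.1] [-0.3  0.9 -0.5]
tcp S 48.9
wrist 5177 bright S -29.3 150.4 slope -0.1299 z@edge 96.1
top 235 bright S -47.3 25.2 slope -0.1249 z@edge 96.5
scene 278 bright S -47.6 148.9 slope -0.1304 z@edge 98.4
```

View pics/p4.png

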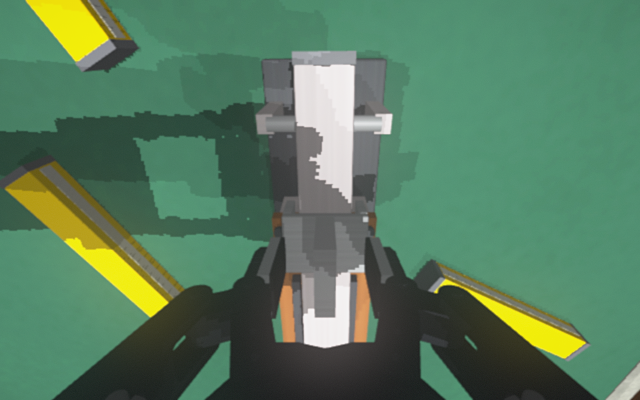

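View pics/p4cs.png

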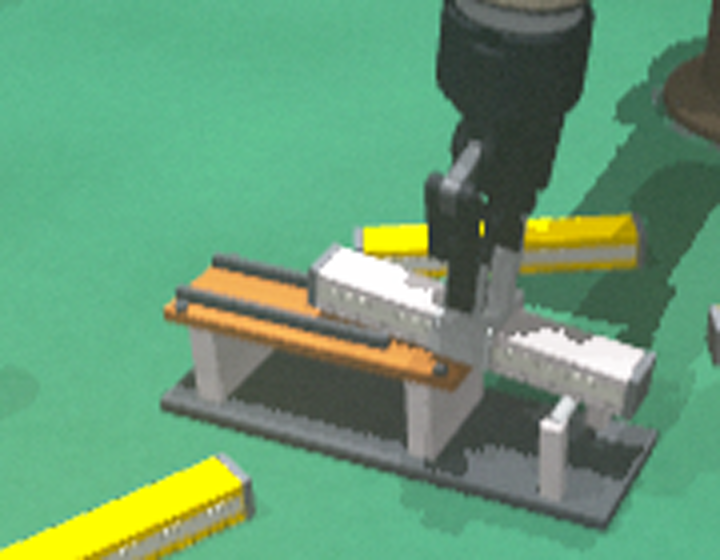

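Call:
{"fn": "step_arm", "kwargs": {
  "targets": [
    {"linear":[-0.0001,0.0007,0.005],"rot":[0,0,0],"hand":0.5},
    {"linear":[-0.0001,0.0013,0.01],"rot":[0,0,0],"hand":0.5},
    {"linear":[-0.0003,0.0026,0.02],"rot":[0,0,0],"hand":0.5},
    {"linear":[-0.0004,0.0039,0.03],"rot":[0,0,0],"hand":0.5},
    {"linear":[-0.0004,0.0039,0.03],"rot":[0,0,0],"hand":0.5},
    {"linear":[-0.001,-0.01,0.03],"rot":[0,0,0],"hand":0.5},
    {"linear":[-0.001,-0.02,0.03],"rot":[0,0,0],"hand":0.5},
    {"linear":[0,-0.03,0.02],"rot":[0,0,0],"hand":0.5},
    {"linear":[0,-0.02,0],"rot":[0,0,0],"hand":0.5},
    {"linear":[0,0,0],"rot":[0,0,0],"hand":0.5}
  ]
}}

```text
time: 26.4
eef_pos: [532.1, -49.0, 261.4]
eef_rot: [179.8, 7.6, 96.1]
ft_force: [-0.1, 1.0, -0.3]
width: 0.497
```

Call:
{"fn": "step_arm", "kwargs": {
  "targets": [
    {"linear":[0,0,0],"rot":[0,0,0],"hand":0.5},
    {"linear":[0,0,0],"rot":[0,0,0],"hand":0.5},
    {"linear":[0,0,0],"rot":[0,0,0],"hand":0.5}
  ]
}}

```text
time: 26.7
eef_pos: [531.0, -46.0, 258.5]
eef_rot: [-179.9, 7.5, 96.3]
ft_force: [-0.8, 0.7, 0.2]
width: 0.501
```

```bash
python3 chk.py f1; python3 - <<'E'
from cloud import *
c=pickle.load(open('f1.pkl','rb')); st,im,d=c[0],c[1],c[2]
a=np.radians(6.2); ex=np.array([-np.sin(a),np.cos(a)]); ey=np.array([-np.cos(a),-np.sin(a)])
E=np.array([534.4,21.85])
P=cloud('wrist',d,st); z=P[...,2]; S=(P[...,:2]-E)@ex; T=(P[...,:2]-E)@ey
m=(abs(z-70)<2.5)&(abs(T)>26)&(abs(T)<34)&(S<20)&(S>-60); print('edge',np.sort(S[m])[-5:].round(1))
m=(z>97)&(z<108)&(abs(T)<30)&(abs(S)<26); print('bridge S',S[m].min().round(1),S[m].max().round(1),'T',T[m].min().round(1),T[m].max().round(1))
for s in (-1,1):
    k=m&(s*T>8)&(s*T<20);A=np.c_[S[k],np.ones(k.sum())];print('bridge plane slope,z',np.linalg.lstsq(A,z[k],rcond=None)[0].round(3))
m=(z>125)&(z<142)&(abs(T)<30)&(abs(S)<30); print('plate top S',S[m].min().round(1),S[m].max().round(1),'T',T[m].min().round(1),T[m].max().round(1))
k=(S>50)&(S<80)&(abs(T)<22)&(z>80); print('bar T',T[k].min().round(1),T[k].max().round(1))
# bystanders
for cam,I,D in (('top',c[3],c[4]),):
    for nm in ('reel','bin','jar'):
        print(nm,[ (np.round(r['location'],1).tolist(),round(r['confidence'],2)) for r in env.landmark_of(nm,cam)][:2])
E
```

```text
26.7 [531.  -46.  258.5] [-0.8  0.7  0.2]
tcp S -16.9
wrist 2312 bright S -48.2 126.7 slope -0.1316 z@edge 96.1
top 357 bright S -15.2 120.0 slope -0.1292 z@edge 96.1
scene 360 bright S -47.8 149.3 slope -0.13 z@edge 98.4
edge [-0.7 -0.6 -0.6 -0.5 -0.5]
bridge S -25.6 18.3 T -24.5 23.5
bridge plane slope,z [-3.80000e-02  1.01625e+02]
bridge plane slope,z [-4.50000e-02  1.01591e+02]
plate top S -12.7 22.6 T -5.4 4.7
bar T -15.1 15.2
reel [([179.4, 218.6], 0.95)]
bin [([213.2, 124.1], 0.65)]
jar [([438.1, 145.6], 0.61)]
```

View pics/f1w.png

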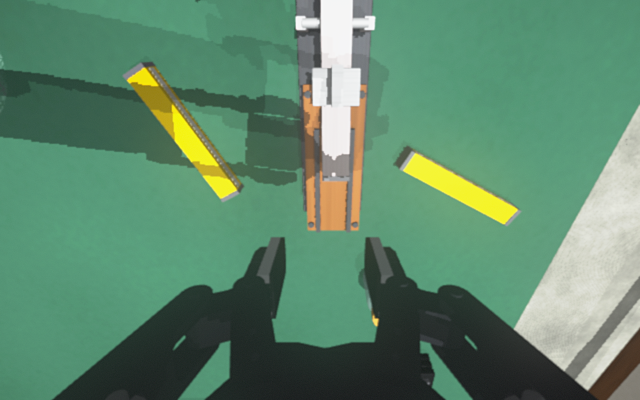

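View pics/f1s.png

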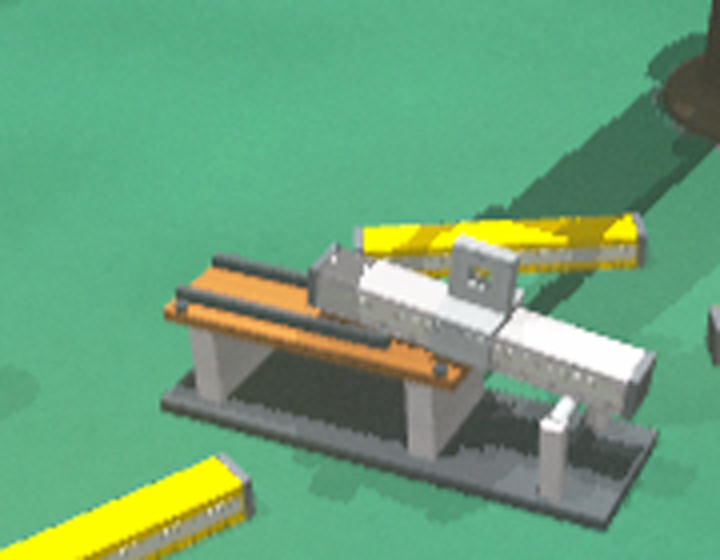

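```bash
python3 - <<'E'
from cloud import *
c=pickle.load(open('f1.pkl','rb')); st,im,d=c[0],c[1],c[2]
a=np.radians(6.2); ex=np.array([-np.sin(a),np.cos(a)]); ey=np.array([-np.cos(a),-np.sin(a)])
E=np.array([534.4,21.85])
P=cloud('wrist',d,st); z=P[...,2]; S=(P[...,:2]-E)@ex; T=(P[...,:2]-E)@ey
for s in (-1,1):
    k=(z>97)&(z<110)&(abs(S-1)<13)&(s*T>9)&(s*T<21);A=np.c_[S[k],np.ones(k.sum())];print('bridge slope,z',np.linalg.lstsq(A,z[k],rcond=None)[0].round(3))
    k=(z>97)&(z<110)&(abs(S-1)<26)&(s*T>18)&(s*T<23); print(S[k].min(),S[k].max())
env.hand_in(); print('handed in')
E
```

```text
bridge slope,z [ -0.121 102.131]
-16.675257330298283 18.294228230818508
bridge slope,z [ -0.127 102.105]
-16.55840912004315 18.211962086752433
the job is handed in; nothing more can be done
handed in
```

The bar is tipped on the edge and crossbar with the saddle seated on it, and I handed the job in at about 27 s of the 72 s allowed. No verdict was reported.

**What I did:**
- I slid the silver bar out along the ledge with the closed fingers. Near balance I went in 4 mm steps and backed off after each one. The bar stayed level until the last step, then tipped by itself. That puts it at most about 4 mm past balance.
- I gripped the saddle by its eye plate, tilted it about 7.5° to match the bar, lowered it over the edge, let go and withdrew.

**Last checks, after withdrawing:**
- **Bar:** it slopes 0.13 rad in all three cameras, and it did not move when the saddle was set down.
- **Saddle:** the seat centre is within about 1 mm of the edge along the stand and less than 1 mm off sideways. Its bridge slopes 0.12 to 0.13 rad with its top about 102 mm high over the edge, which fits a saddle sitting flush on the bar.
- **Bystanders:** the reel, bin and jar are within 2 to 4 pixels of their first top-camera positions, roughly the detector's scatter. I did not notice any of them move, and the arm kept clear of them.

**What disagreed or was not checked:**
- **Fingertip height:** both the wrist and scene cameras showed the fingertips about 25 mm above the reported TCP. Because of that, the first push passed over the bar without touching it. I allowed for the offset from then on.
- **Edge position:** the top camera placed the edge about 3 mm off along the stand from the wrist camera. I used the wrist camera's value.
- **Crossbar force:** I could not measure it. That it is below 0.9 N is inferred from the 4 mm step size.

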